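Ready the capsule coffee machine for descaling

TASK

Get the coffee machine ready for descaling: first slide its loose drip tray, pull tab outwards, into the bay in the machine's foot until it is fully home with its front flush with the foot. Then open the descaler bottle where it stands on the counter: push its safety cap down, keep it pressed while turning it anticlockwise (seen from above) until it comes free, and lift it straight up until it is about 6 cm clear of the bottle's mouth, never lifting or tipping the bottle. Finish while still holding the cap level and still in the gripper above the open bottle, with the tray still home and the crockery and other things on the counter left where they were.

Things in the scene. Friction and masses are not known exactly. Their poses are not given: they have to be found in the camera images.
- machine: Capsule coffee machine, fixed: black, grey foot, steel brew head; 300 deep (x) x 140 wide (y) x 240 mm high. Origin: middle of the foot's front edge, at counter height; the machine extends from there to its own +x, its front faces -x. The column stands over x = 80 mm and back; the brew head overhangs to x = 45 mm, underside 171 mm up, its spout reaches down to 145 mm at x = 63 mm
- bay_mouth (a point): Middle of the front opening of the drip tray's bay in the foot, at counter height (at the machine's origin, same axes). The bay is 107 mm wide between two 34 mm high runners whose front 12 mm flare outwards, 130 mm deep along +x to a back wall, roofed (34 mm headroom) from 80 mm in. It has no floor: the tray slides on the counter
- tray_home (a point): Where the tray's origin lies when the tray is fully home against the back wall: machine x = 65 mm, y = 0, counter height; the tray then has the machine's yaw and its front is flush with the runners' front ends
- tray: Drip tray, loose: flat black slab with a steel grate, 130 long (x) x 104 wide (y) x 30 mm high, about 0.28 kg, the last 16 mm at its +x end 5 mm narrower on each side. Origin: centre of the slab's underside. The +x end enters first; at the -x end a grey upright pull tab sticks out: 14 mm thick (y), from x = -101 to -65 mm, 34 mm high from the counter
- tray_tab (a point): Point on the tray's pull tab for gripping across its 14 mm thickness (along the tray's y): tray frame x = -84 mm, y = 0, 22 mm above the counter
- bottle: Descaler bottle, white plastic with paper label, loose and upright on the counter: body 62 (x) x 92 (y) x 132 mm high, then shoulder and 31 mm neck; about 0.6 kg (varies). Origin: centre of its underside. Only friction on the counter keeps it from turning: the push on the cap adds to that; twisting without pressing turns the whole bottle
- mouth (a point): Centre of the bottle's mouth, 178 mm above the bottle's origin. The closed cap reaches 23 mm down over the neck, so its underside must rise 23 mm to pass the mouth
- cap: Round grey ribbed push-and-turn cap, 40 mm high, 0.04 kg: skirt 51 mm wide, 13 mm high; on it a grip part 41 mm wide from 14.5 to 40 mm above the underside; the step between them is a 5 mm ledge that finger tips can push on. Origin: centre of the skirt's underside, 155 mm above the bottle's underside when closed. Cap and bottle yaws agree when closed
- cap_grip (a point): On the cap's axis, 30 mm above its underside, amid the grip part. Sprung bayonet: the cap sinks from about 6 N, must go down more than 2.5 mm (11 N; 3.5 to 4.5 mm, 13 to 15 N is right), bottoms at 5 mm (16 N). Held down it turns anticlockwise seen from above (+yaw); from 35 to 88 degrees (aim at 60) it is free to lift straight off; stop at 89. Less turned it stays locked
- mug: bystander: brown mug, 80 mm wide, 95 mm high; origin underside centre
- tumbler: bystander: green glass tumbler, 68 mm wide, 120 mm high; origin underside centre
- bowl: bystander: white bowl, 124 mm wide, 55 mm high; origin underside centre
- plate: bystander: white plate, 170 mm wide, 18 mm high; origin underside centre
- teaspoon: bystander: steel spoon lying flat, 150 mm long along its x; origin under its middle
- soap: bystander: clear dish-soap bottle, round, 60 mm wide, 175 mm high; origin underside centre
- jar: bystander: brown glass jar with steel lid, 66 mm wide, 85 mm high; origin underside centre
Mind the look-alikes: they are no part of the job. There is more than one size of the cap; the one meant has the size given above.

How it is judged:
By the outcome, as a careful person would: the job done as asked, in the order asked, and still so for the second after the job is handed in, while the arm keeps its last pose, push and grip.
It also fails if it takes over 61 s, if anything falls off the work surface, if the arm or the gripper's body presses on something with over 40 N, if the wrist force passes 120 N, or if a joint passes its speed limit or range.

ROBOT

A 6-joint arm with a two-finger parallel gripper is mounted at the origin on the work surface. World frame = base frame: x ahead of the robot, y to its left, z up, the work surface at z = 0. Lengths are in m, angles in rad, forces in N, time in s.
With the tool pointing down it reaches from about 0.375 to 0.975 m from the base axis. Payload 3.8 kg.
Tool frame: the origin (TCP) lies on the centre line of the jaws, within the pads' length; the fingertips stand 8 mm ahead of it and the grasp point (between the pads) lies 11 mm behind it; z points along the fingers, y is the direction in which the jaws open and shut (so a half turn about z gives the same grasp; the last joint's range is limited). The gripper opens to 85 mm and grips with 20 to 120 N. Pads are 22 mm wide; open, the fingers measure 114 mm over their backs; the gripper's body (76 mm by 85 mm) begins 54 mm behind the grasp point. The pads swing forward as they close: fully open they stand 13 mm farther back than shut.
Start: joints at [-1.273, 0.264, 1.604, -0, 1.274, -0.037], TCP at [0.222, -0.638, 0.239] pointing down, gripper open.
Joint ranges: [-2.63, 2.63], [-0.94, 2.18], [0.31, 2.57], [-1.31, 4.45], [0, 2.66], [-2.55, 2.55]. Speed limits (rad/s): [2.57, 2.57, 3.14, 3.14, 3.14, 3.14].

INTERFACE

Orientations are given as a rotation vector (axis times angle).
In Python, from workcell import bot gives the robot as it stands.
- The arm moves only by the tool arm_command, never from a script. Its arguments are lists of equal length, an entry for each row: "slide": the shift along the tool's x, y, z in m, a list of three; "angular": the turn, a rotation vector about the tool's x, y, z in degrees, a list of three; "hand": the finger opening in m, from 0 to 0.0854. A call has exactly 8 rows; each row shifts and turns the pose as measured when the row begins, along the tool's axes as they then stand; what a row does not reach is not made up. A row lasts 1/10 s, in which the tool goes at most 50 mm and 8.59 degrees, less where a joint would pass 70% of its speed; a pose out of reach is approached as far as the arm can. A call is refused whole if a number of a shift passes 0.05 or a number of a turn 8.59, either way. A call with a gripper value outside its range is refused whole. The fingers move at their own pace and stop on an object; "squeeze" is the grip in N (left out, the last holds). Time passes only in rows, so rows that do not move let the fingers close, or fill a call up. It gives the time, the measured TCP pose, the force and the opening at its end, in the units of the state.
- bot.read_state(): the state, without advancing time (a new reading comes with each control period).
- bot.read_camera(name): name is "scene" or "top"; returns the picture (480x640x3 uint8, red, green, blue); there is no depth.
- bot.get_calibration(name): a dict with "fx", "fy", "cx", "cy" (pixels), "R" (3x3) and "t" (3): a world point X has camera coordinates R X + t. Camera axes: x right, y down, z forward; pixel columns grow to the right and rows downward; lengths in m; the calibration is good to about 2 mm. A picture is of the moment at which its call begins. get_calibration takes no time and is no camera call.
- bot.finish_job(): hands the job in, once; it reports no verdict.
The state is a dict: "time": time; "q": joint angles; "joint_vel": joint speeds; "joint_torque": joint torques, N m; "tool_pos": TCP position; "tcp_rot": TCP orientation; "wrist_force": force on the tool from outside, world axes, zero at the start; "torque": the same for the moment, N m; "width": opening from 0.0 (shut) to 1.0 (fully open).
Only numpy, scipy, OpenCV 4.12 (cv2) and the standard library are available. Lean on these libraries where they do the work, as an engineer would, in place of code of your own. Each camera call takes 0.05 s, during which the arm holds its last target.

## Working session

There is one attempt and no reset: what is moved stays moved. The work goes in short steps, Python scripts to look and compute and a tool call to move; the robot and the scene stay as the last step left them, time stands still between calls to the robot, and variables do not carry over. Pictures are saved under pics/ and viewed, and the job is handed in when it is done.

Besides the shell and the picture viewer there is one more tool, called after "Request:" as a command line: name --argument value ..., lists and objects as JSON in quotes. arm_command: Moves the arm, as the interface text tells. Its arguments: {"type":"object","properties":{"slide":{"type":"array","items":{"type":"array","items":{"type":"number"}}},"angular":{"type":"array","items":{"type":"array","items":{"type":"number"}}},"hand":{"type":"array","items":{"type":"number"}},"squeeze":{"type":"number"}},"required":["slide","angular","hand"]}

```bash
mkdir -p pics; ls; python3 - <<'E'
from workcell import bot
import cv2,numpy as np
for n in("scene","top"):
    im=bot.read_camera(n); cv2.imwrite(f"pics/{n}0.png",im[:,:,::-1])
    print(n,bot.get_calibration(n))
s=bot.read_state(); print(s)
E
```

```text
pics
scene {'fx': 438.9556499284602, 'fy': 438.9556499284602, 'cx': 318.75271907537797, 'cy': 245.73004407161713, 'R': array([[ 0.71212841,  0.70187652,  0.01557204],
       [ 0.57639399, -0.57186217, -0.5837325 ],
       [-0.40080307,  0.42466813, -0.8117967 ]]), 't': array([-0.38876064, -0.23779117,  1.53073527])}
top {'fx': 453.07116925414124, 'fy': 453.07116925414124, 'cx': 314.865860790446, 'cy': 240.62276350377374, 'R': array([[ 0.01722745, -0.99966072,  0.01953596],
       [-0.98172357, -0.02061564, -0.18919258],
       [ 0.18953114, -0.01591961, -0.98174565]]), 't': array([-0.00166947,  0.54068428,  1.02516039])}
{'time': 0.1, 'q': array([-1.27292160e+00,  2.64701362e-01,  1.60525264e+00, -8.89311249e-06,
        1.27369641e+00, -3.69000931e-02]), 'joint_vel': array([ 0.00043831, -0.00019331, -0.00445868,  0.00013601, -0.00131173,
       -0.00056593]), 'joint_torque': array([-3.54258573e-04, -5.16704392e+01, -3.68591523e+01, -9.04115200e-05,
        6.24118824e-03, -6.96197003e-05]), 'tool_pos': array([ 0.22158031, -0.63690706,  0.23806243]), 'tcp_rot': array([-3.09567252e+00, -5.23075142e-01,  4.33538840e-04]), 'wrist_force': array([0.22129318, 0.08437888, 0.5670956 ]), 'torque': array([ 0.02706776, -0.02222539, -0.00412625]), 'width': 0.9984346859064832}
```

View pics/scene0.png

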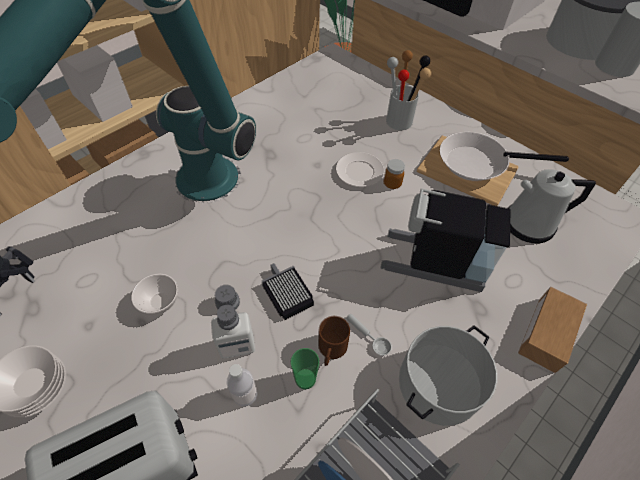

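View pics/top0.png

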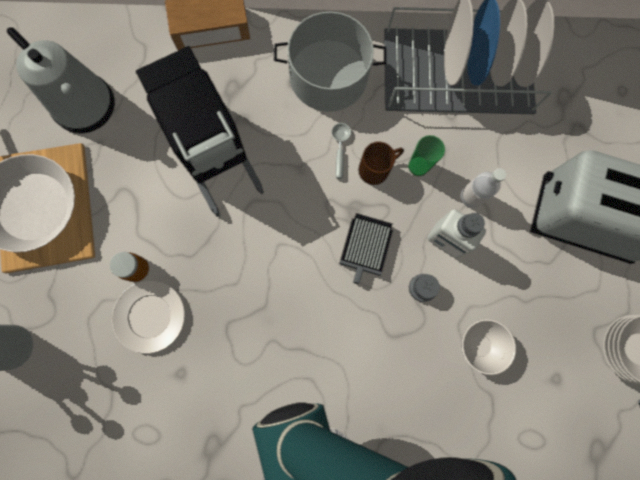

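The top view shows the tray near px (367,245), tab towards (360,277), the machine at (195,120) with runner ends at about (215,212) and (260,190), the bottle's cap at (470,225), and a loose look-alike cap at (424,288). I'll zoom in.

```bash
cat > h.py <<'E'
import numpy as np,cv2
from workcell import bot
C={n:bot.get_calibration(n) for n in("scene","top")}
def proj(n,X):
    c=C[n];p=np.atleast_2d(X)@c["R"].T+c["t"];return np.c_[c["fx"]*p[:,0]/p[:,2]+c["cx"],c["fy"]*p[:,1]/p[:,2]+c["cy"]]
def back(n,uv,z):
    c=C[n];d=c["R"].T@np.array([(uv[0]-c["cx"])/c["fx"],(uv[1]-c["cy"])/c["fy"],1]);o=-c["R"].T@c["t"];return o+d*(z-o[2])/d[2]
def crop(src,dst,x0,y0,x1,y1,k):
    im=cv2.imread(src)[y0:y1,x0:x1];im=cv2.resize(im,None,fx=k,fy=k,interpolation=cv2.INTER_CUBIC);cv2.imwrite(dst,im)
E
python3 - <<'E'
from h import *
crop("pics/top0.png","pics/a1.png",130,40,410,300,2.3)
crop("pics/top0.png","pics/a2.png",400,160,540,310,4)
crop("pics/scene0.png","pics/a3.png",200,180,520,400,2.4)
E
```

```text
(no output)
```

View pics/a1.png

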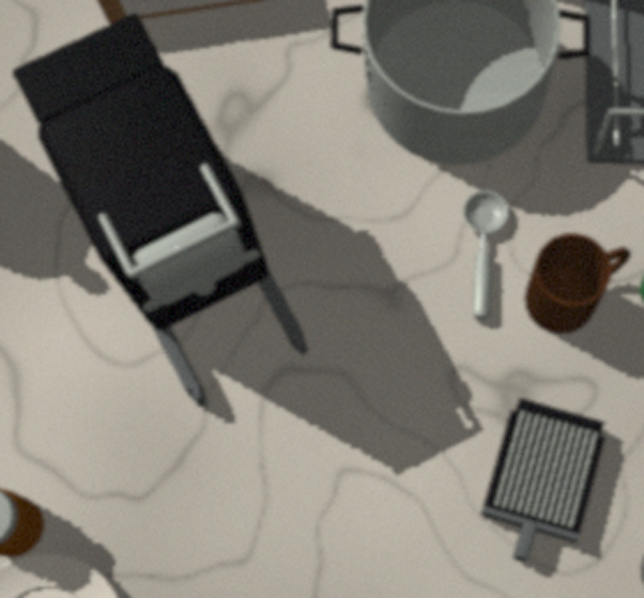

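View pics/a2.png

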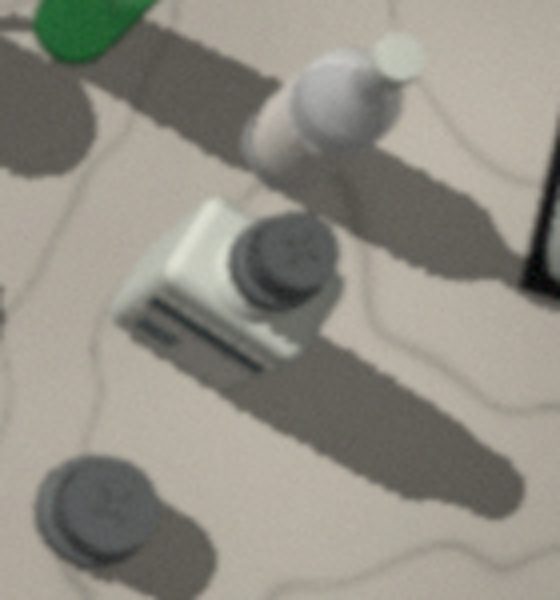

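View pics/a3.png

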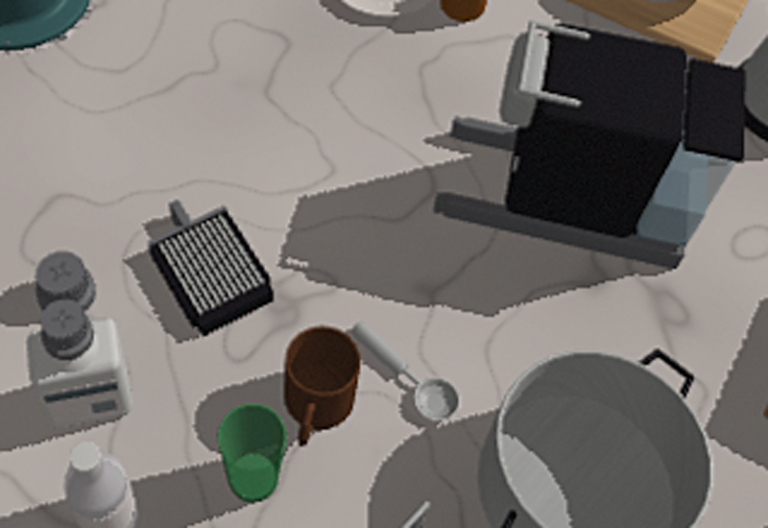

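```bash
python3 - <<'E'
from h import *
crop("pics/top0.png","pics/b1.png",185,140,285,225,7)
crop("pics/scene0.png","pics/b2.png",375,215,500,300,6)
crop("pics/top0.png","pics/b3.png",330,205,405,290,7)
crop("pics/scene0.png","pics/b4.png",255,255,325,325,8)
for uv in[(217,214),(262,192)]: print(back("top",uv,.034))
E
```

```text
[0.6049871  0.24764775 0.034     ]
[0.66315805 0.14059597 0.034     ]
```

View pics/b1.png

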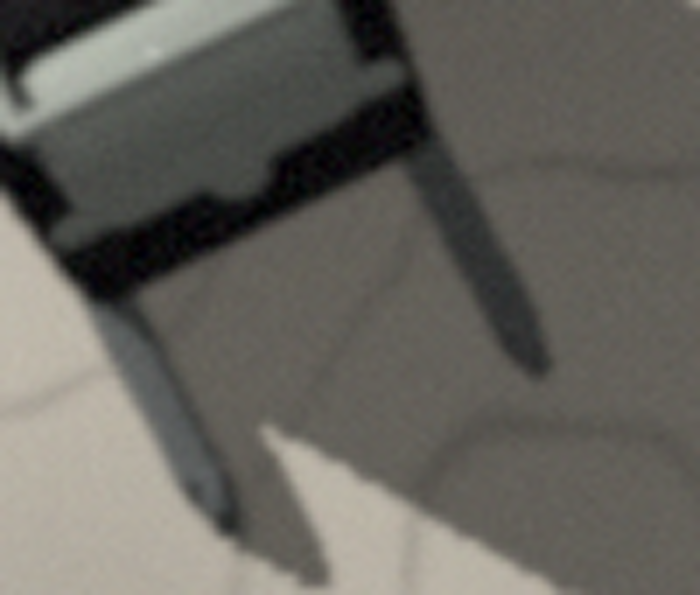

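View pics/b2.png

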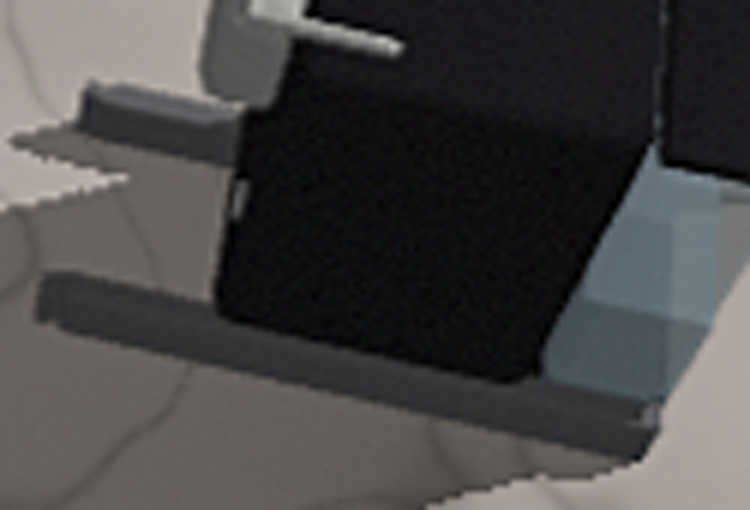

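View pics/b3.png

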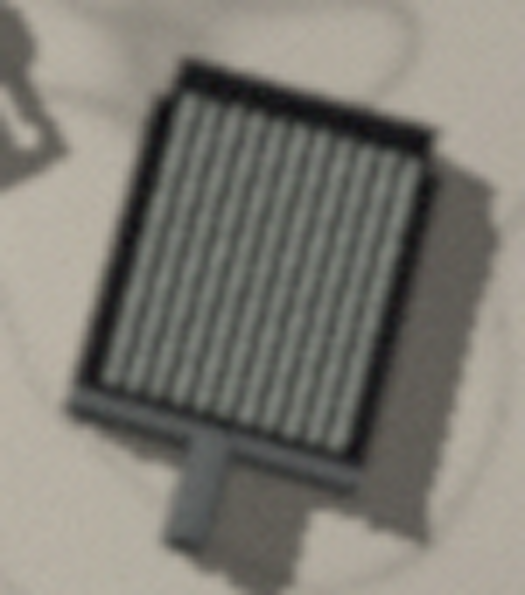

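View pics/b4.png

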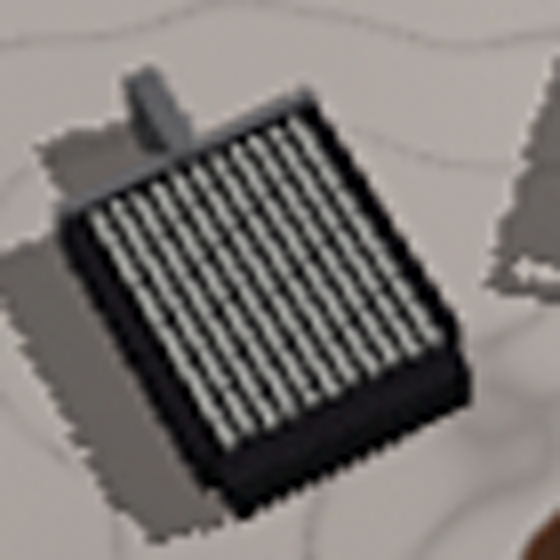

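```bash
cat > fit.py <<'E'
from h import *
from scipy.optimize import least_squares
def W(p,X):
    X=np.atleast_2d(X);c,s=np.cos(p[2]),np.sin(p[2]);return np.c_[p[0]+c*X[:,0]-s*X[:,1],p[1]+s*X[:,0]+c*X[:,1],X[:,2]]
def fit(obs,p0):
    def f(p): return np.concatenate([(proj(n,W(p,np.array(X)/1000))-uv).ravel() for n,X,uv in obs])
    r=least_squares(f,p0,loss="soft_l1");return r.x,r.fun.reshape(-1,2)
def draw(src,dst,n,p,segs,box,k,col=(0,0,255)):
    x0,y0,x1,y1=box;im=cv2.resize(cv2.imread(src)[y0:y1,x0:x1],None,fx=k,fy=k,interpolation=cv2.INTER_CUBIC)
    for a,b in segs:
        q=(proj(n,W(p,np.array([a,b])/1000))+.5-[x0,y0])*k
        cv2.line(im,*[tuple(int(v) for v in t) for t in q],col,1)
    cv2.imwrite(dst,im)
def boxsegs(x0,x1,y0,y1,z0,z1):
    P=[(x,y,z) for x in(x0,x1) for y in(y0,y1) for z in(z0,z1)]
    return [(a,b) for i,a in enumerate(P) for b in P[i+1:] if sum(u!=v for u,v in zip(a,b))==1]
E
python3 - <<'E'
from fit import *
t=lambda u,v:(330+u/7-.5,205+v/7-.5)
s=lambda u,v:(255+u/8-.5,255+v/8-.5)
obs=[("top",(-65,52,30),t(73,400)),("top",(-65,-52,30),t(357,485)),("top",(65,47,30),t(187,65)),("top",(65,-47,30),t(437,130)),("top",(49,52,30),t(163,98)),
("top",(-101,7,34),t(165,540)),("top",(-101,-7,34),t(195,550)),
("scene",(-65,52,30),s(310,88)),("scene",(-65,-52,30),s(65,210)),("scene",(-101,7,34),s(152,66)),("scene",(-101,-7,34),s(127,78)),("scene",(65,47,0),s(470,400)),("scene",(65,-47,0),s(240,515))]
p,r=fit(obs,[.6,-.1,-.25]);print("tray",p,np.degrees(p[2]));print(r.round(1))
segs=boxsegs(-65,65,-52,52,0,30)+boxsegs(-101,-65,-7,7,0,34)
draw("pics/top0.png","pics/c1.png","top",p,segs,(330,205,405,290),7);draw("pics/scene0.png","pics/c2.png","scene",p,segs,(255,255,325,325),8)
t=lambda u,v:(185+u/7-.5,140+v/7-.5)
s=lambda u,v:(375+u/6-.5,215+v/6-.5)
obs=[("top",(0,70,34),t(185,485)),("scene",(0,70,34),s(85,82)),("scene",(0,-70,0),s(38,320)),("top",(0,-70,0),t(545,370)),("scene",(300,-70,0),s(640,460)),("scene",(300,-70,34),s(658,425))]
p,r=fit(obs,[.63,.19,.45]);print("mach",p,np.degrees(p[2]));print(r.round(1))
segs=boxsegs(0,300,53.5,70,0,34)+boxsegs(0,300,-70,-53.5,0,34)+boxsegs(80,230,-70,70,34,240)
draw("pics/top0.png","pics/c3.png","top",p,segs,(130,40,285,225),4);draw("pics/scene0.png","pics/c4.png","scene",p,segs,(375,180,520,300),5)
E
```

```text
tray [ 0.5416647  -0.11866987 -0.27300495] -15.642031634190909
[[-0.8  0.6]
 [ 0.3  0.9]
 [-0.5 -1.1]
 [ 0.6  0.4]
 [-0.8 -0.4]
 [ 0.2  0.1]
 [ 1.6  0.4]
 [ 0.6  0.1]
 [-0.9 -0.3]
 [ 1.  -0.7]
 [-0.2 -0.2]
 [ 0.8  1.1]
 [ 0.   1.5]]
mach [0.63515878 0.20081263 0.51903604] 29.73857471128645
[[ 0.2  6.9]
 [ 1.3 -2. ]
 [-0.1  0.6]
 [ 1.2  1. ]
 [ 0.9  0.3]
 [ 1.7  0.1]]
```

View pics/c1.png

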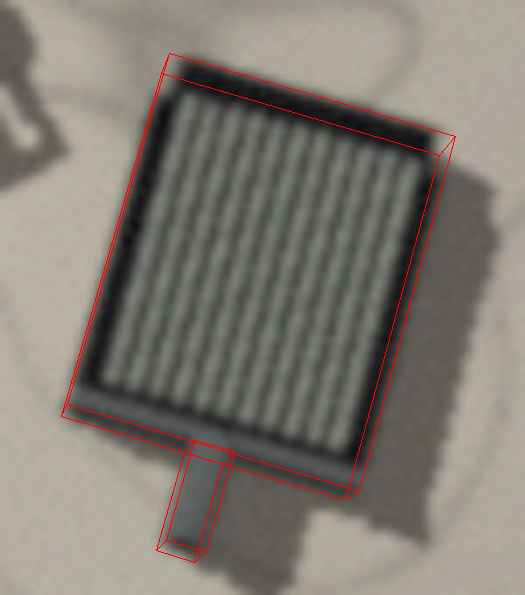

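View pics/c2.png

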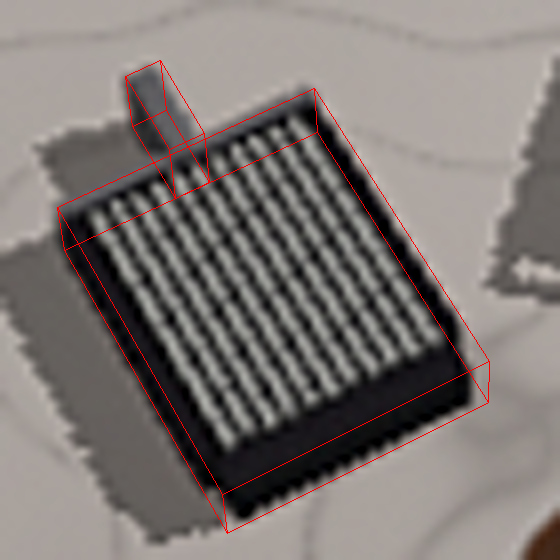

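View pics/c3.png

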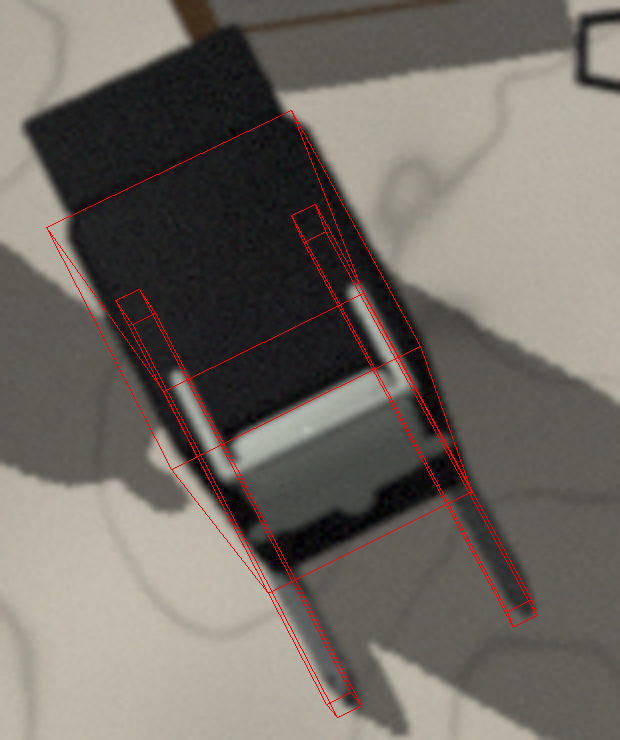

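View pics/c4.png

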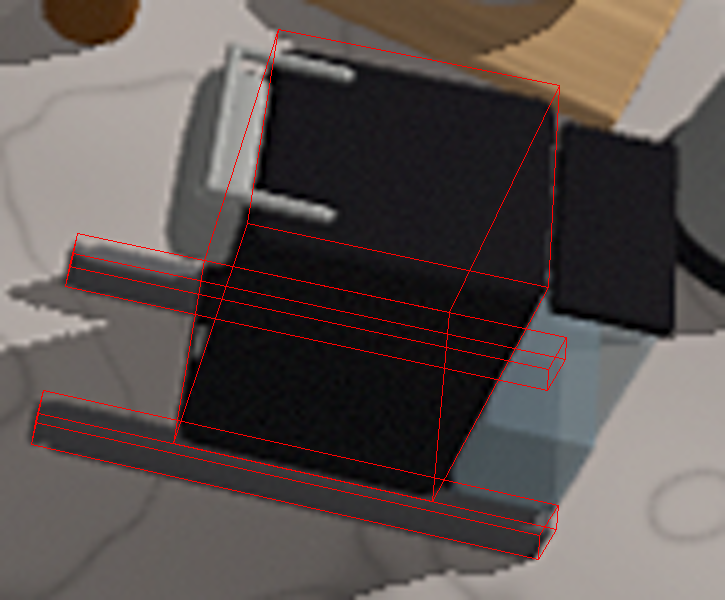

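```bash
cat > mf.py <<'E'
from fit import *
t=lambda u,v:np.array((185+u/7-.5,140+v/7-.5))
s=lambda u,v:np.array((375+u/6-.5,215+v/6-.5))
# (cam, ysign, inner/outer, z, points)
L=[("top",1,1,34,[t(95,300),t(185,485)]),("top",1,0,0,[t(145,310),t(236,490)]),("top",-1,1,0,[t(430,140),t(545,340)]),("top",-1,0,34,[t(410,175),t(505,350)]),
("scene",1,0,0,[s(90,130),s(225,165)]),("scene",1,1,34,[s(95,80),s(240,112)]),("scene",-1,1,0,[s(70,325),s(640,460)]),("scene",-1,0,34,[s(70,273),s(215,303)])]
F=[("top",-1,0,t(545,372)),("top",1,0,t(235,532)),("scene",-1,0,s(37,318)),("scene",1,0,s(78,128)),("scene",-1,34,s(42,275)),("scene",1,34,s(85,82))]
def dl(n,p,A,B,uv):
    a,b=proj(n,W(p,np.array([A,B])/1000));d=(b-a)/np.linalg.norm(b-a);r=uv-a;return d[0]*r[1]-d[1]*r[0]
def f(q):
    p=q[:3];w=q[3]*100;R=[]
    for n,sg,o,z,P in L:
        y=sg*(w if o else 53.5)
        R+=[dl(n,p,(0,y,z),(200,y,z),u) for u in P]
    for n,sg,z,u in F: R.append(dl(n,p,(0,sg*50,z),(0,sg*80,z),u))
    return np.array(R)
r=least_squares(f,[.635,.2,.519,.65],loss="soft_l1")
if __name__=="__main__":
    print(r.x,np.degrees(r.x[2]));print(f(r.x).round(1))
    p=r.x[:3];w=r.x[3]*100
    segs=boxsegs(0,300,53.5,w,0,34)+boxsegs(0,300,-w,-53.5,0,34)
    draw("pics/top0.png","pics/d3.png","top",p,segs,(185,140,285,225),7);draw("pics/scene0.png","pics/d4.png","scene",p,segs,(375,215,500,300),6)
E
python3 mf.py
```

```text
[0.63713445 0.19715921 0.51832899 0.66780841] 29.698063319688554
[ 0.8 -0.1  0.3 -0.1  0.4  1.1 -0.  -0.  -2.  -1.1 -0.3 -0.1 -1.2 -0.4
  0.5  0.  -1.3  1.2  0.2 -0.3  1.  -0.9]
```

```bash
sleep 1
```

```text
(no output)
```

View pics/d3.png

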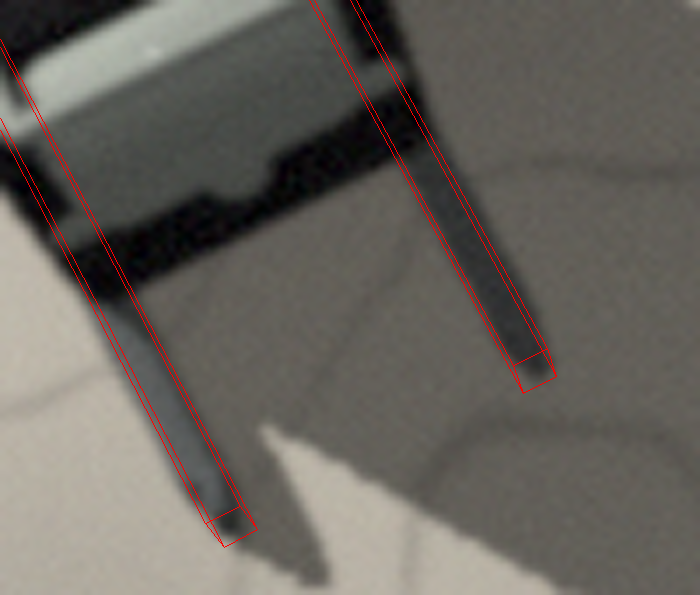

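View pics/d4.png

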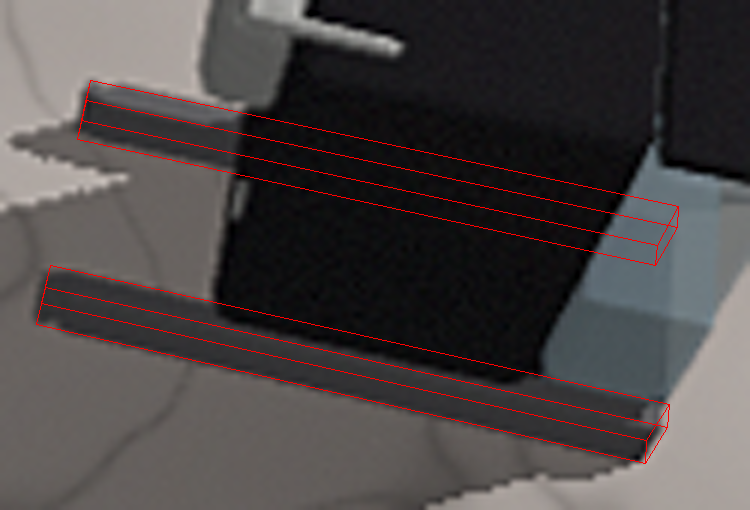

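```bash
cat > cap.py <<'E'
from fit import *
T=(400+293/4-.5,160+250/4-.5);S=(200+66/2.4-.5,180+319/2.4-.5)
print(back("top",T,.195),back("scene",S,.195))
def f(p): return np.r_[proj("top",[[p[0],p[1],.195]])[0]-T,proj("scene",[[p[0],p[1],.195]])[0]-S]
r=least_squares(f,[.55,-.35]);print("cap",r.x,r.fun)
def circ(src,dst,n,p,box,k,cs):
    x0,y0,x1,y1=box;im=cv2.resize(cv2.imread(src)[y0:y1,x0:x1],None,fx=k,fy=k,interpolation=cv2.INTER_CUBIC)
    a=np.linspace(0,2*np.pi,60)
    for R,z in cs:
        q=(proj(n,np.c_[p[0]+R*np.cos(a),p[1]+R*np.sin(a),0*a+z])+.5-[x0,y0])*k
        cv2.polylines(im,[q.astype(np.int32)],True,(0,0,255),1)
    cv2.imwrite(dst,im)
if __name__=="__main__":
    cs=[(.0205,.195),(.0205,.1695),(.0255,.155),(.0255,.168)]
    circ("pics/top0.png","pics/e1.png","top",r.x,(425,195,500,260),8,cs)
    circ("pics/scene0.png","pics/e2.png","scene",r.x,(200,290,260,360),8,cs)
    print("decoy",back("top",(424.5,287.5),.04))
E
python3 cap.py; python3 - <<'E'
from h import *
from scipy.spatial.transform import Rotation as Ro
print(Ro.from_rotvec(bot.read_state()["tcp_rot"]).as_matrix().round(3))
E
```

```text
[ 0.55939684 -0.31756979  0.195     ] [ 0.55963658 -0.31973618  0.195     ]
cap [ 0.55948272 -0.31856246] [ 0.47119982 -0.02998137  0.36025899 -0.36618317]
decoy [ 0.43532905 -0.25297992  0.04      ]
[[ 0.944  0.329 -0.001]
 [ 0.329 -0.944  0.002]
 [ 0.    -0.002 -1.   ]]
```

```bash
sleep 1
```

```text
(no output)
```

View pics/e1.png

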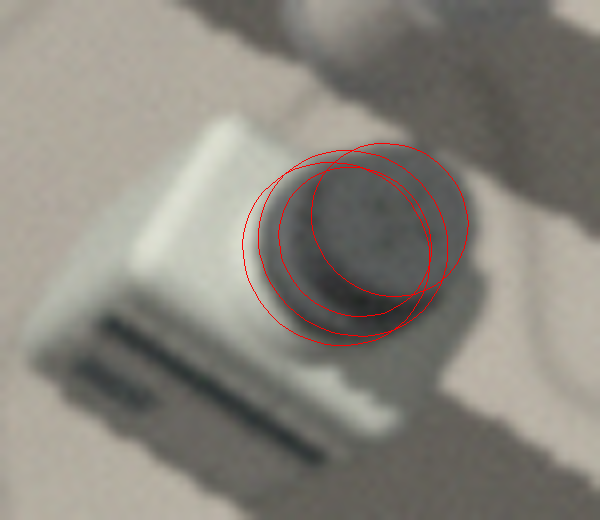

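View pics/e2.png

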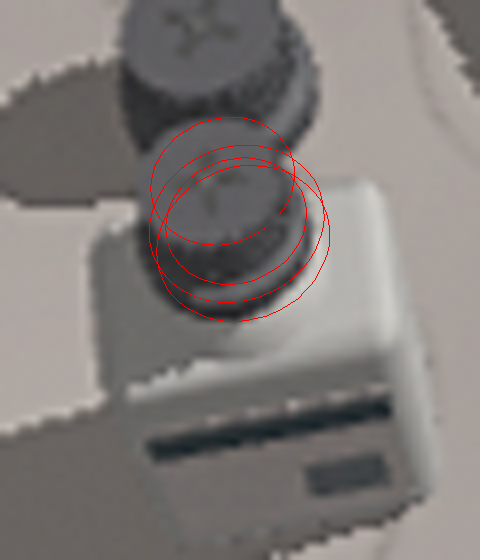

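The measurements agree to about 2 mm: tray (0.542,-0.119) at -15.6°, machine (0.637,0.197) at 29.7°, cap (0.559,-0.320). Next I'll plan the moves.

```bash
cat > plan.py <<'E'
from h import *
import sys
from scipy.spatial.transform import Rotation as Ro
def plan(pos,yaw_deg,n,pn=True):
    """straight line/turn to pos with tool down & tool x at yaw; n rows"""
    s=bot.read_state();p0=s["tool_pos"];R0=Ro.from_rotvec(s["tcp_rot"])
    y=np.radians(yaw_deg);c,sn=np.cos(y),np.sin(y)
    R1=Ro.from_matrix(np.array([[c,sn,0],[sn,-c,0],[0,0,-1.]]))
    dv=(R0.inv()*R1).as_rotvec()
    sl=[];an=[]
    p=p0.copy();R=R0
    for i in range(n):
        tgt=p0+(np.array(pos)-p0)*(i+1)/n
        d=R.inv().apply(tgt-p).round(4);a=np.degrees(dv/n).round(2)
        sl.append(d.tolist());an.append(a.tolist())
        p=p+R.apply(d);R=R*Ro.from_rotvec(np.radians(a))
    print("dpos",np.array(pos)-p0,"drot",np.degrees(dv).round(1));print("slide",sl);print("ang",an)
def st():
    s=bot.read_state();R=Ro.from_rotvec(s["tcp_rot"]).as_matrix()
    print("t",s["time"],"p",s["tool_pos"].round(4),"yaw",np.degrees(np.arctan2(R[1,0],R[0,0])).round(2),"z",R[:,2].round(4),"F",s["wrist_force"].round(1),"M",s["torque"].round(2),"w",s["width"]*.0854,"q",s["q"].round(2))
E
python3 -c "
from plan import *
plan((.461,-.096,.15),-15.64,16)"
```

```text
dpos [ 0.23941969  0.54090706 -0.08806243] drot [-0.1  0.  34.8]
slide [[0.0252, -0.027, 0.0056], [0.0242, -0.0279, 0.0055], [0.0231, -0.0289, 0.0056], [0.022, -0.0297, 0.0055], [0.0209, -0.0305, 0.0056], [0.0197, -0.0313, 0.0055], [0.0185, -0.032, 0.0055], [0.0172, -0.0327, 0.0055], [0.016, -0.0334, 0.0056], [0.0147, -0.0339, 0.0055], [0.0134, -0.0344, 0.0055], [0.0121, -0.035, 0.0055], [0.0107, -0.0353, 0.0055], [0.0094, -0.0358, 0.0055], [0.008, -0.0361, 0.0055], [0.0067, -0.0364, 0.0054]]
ang [[-0.01, 0.0, 2.18], [-0.01, 0.0, 2.18], [-0.01, 0.0, 2.18], [-0.01, 0.0, 2.18], [-0.01, 0.0, 2.18], [-0.01, 0.0, 2.18], [-0.01, 0.0, 2.18], [-0.01, 0.0, 2.18], [-0.01, 0.0, 2.18], [-0.01, 0.0, 2.18], [-0.01, 0.0, 2.18], [-0.01, 0.0, 2.18], [-0.01, 0.0, 2.18], [-0.01, 0.0, 2.18], [-0.01, 0.0, 2.18], [-0.01, 0.0, 2.18]]
```

Request:
arm_command --slide '[[0.025,-0.027,0.003],[0.024,-0.028,0.003],[0.023,-0.029,0.003],[0.022,-0.03,0.003],[0.021,-0.0305,0.003],[0.02,-0.031,0.003],[0.0185,-0.032,0.004],[0.017,-0.033,0.005]]' --angular '[[0,0,2.2],[0,0,2.2],[0,0,2.2],[0,0,2.2],[0,0,2.2],[0,0,2.2],[0,0,2.2],[0,0,2.2]]' --hand '[0.06,0.06,0.06,0.06,0.06,0.06,0.06,0.06]' --squeeze 40

```text
time: 0.9
tool_pos: [0.3431, -0.3599, 0.2058]
tcp_rot: [-3.136, -0.011, 0.005]
wrist_force: [0.4, -0.1, -0.2]
width: 0.7
```

```bash
python3 -c "
from plan import *
st();plan((.461,-.096,.13),-15.64,8)"
```

```text
t 0.9 p [ 0.3431 -0.3599  0.2058] yaw 0.41 z [-0.0035  0.006  -1.    ] F [ 0.4 -0.1 -0.2] M [-0.01  0.03  0.02] w 0.05980531831161607 q [-0.86 -0.05  2.01  0.    1.19  0.7 ]
dpos [ 0.11788319  0.26385685 -0.07582453] drot [-0.3  0.2 16.1]
slide [[0.015, -0.0328, 0.0096], [0.0138, -0.0333, 0.0096], [0.0127, -0.0339, 0.0096], [0.0115, -0.0342, 0.0096], [0.0102, -0.0346, 0.0096], [0.009, -0.035, 0.0095], [0.0078, -0.0352, 0.0095], [0.0065, -0.0356, 0.0095]]
ang [[-0.04, 0.03, 2.01], [-0.04, 0.03, 2.01], [-0.04, 0.03, 2.01], [-0.04, 0.03, 2.01], [-0.04, 0.03, 2.01], [-0.04, 0.03, 2.01], [-0.04, 0.03, 2.01], [-0.04, 0.03, 2.01]]
```

Request:
arm_command --slide '[[0.015,-0.033,0.005],[0.014,-0.0335,0.006],[0.0125,-0.034,0.008],[0.0115,-0.0345,0.01],[0.01,-0.035,0.011],[0.009,-0.035,0.012],[0.008,-0.035,0.012],[0.0065,-0.0355,0.012]]' --angular '[[0,0,2],[0,0,2],[0,0,2],[0,0,2],[0,0,2],[0,0,2],[0,0,2],[-0.3,0.2,2]]' --hand '[0.06,0.06,0.06,0.06,0.06,0.06,0.06,0.06]'

```text
time: 1.7
tool_pos: [0.4641, -0.0831, 0.1276]
tcp_rot: [3.109, -0.447, -0.0]
wrist_force: [-0.3, -0.3, -1.0]
width: 0.703
```

```bash
python3 -c "
from plan import *
st();plan((.461,-.096,.013),-15.64,8)
im=bot.read_camera('top');cv2.imwrite('pics/top1.png',im[:,:,::-1]);crop('pics/top1.png','pics/f1.png',320,195,420,295,6)"
```

```text
t 1.7 p [ 0.4641 -0.0831  0.1276] yaw -16.37 z [-1.e-04 -2.e-04 -1.e+00] F [-0.3 -0.3 -1. ] M [ 0.02 -0.05 -0.01] w 0.06004587906519265 q [-0.23 -0.02  2.14 -0.    1.02  1.63]
dpos [-0.00314661 -0.01288482 -0.11462943] drot [ 0.   0.  -0.7]
slide [[0.0001, 0.0017, 0.0143], [0.0001, 0.0016, 0.0144], [0.0, 0.0017, 0.0143], [0.0001, 0.0016, 0.0143], [0.0001, 0.0017, 0.0143], [0.0, 0.0016, 0.0144], [0.0001, 0.0017, 0.0143], [0.0, 0.0016, 0.0143]]
ang [[0.0, 0.0, -0.09], [0.0, 0.0, -0.09], [0.0, 0.0, -0.09], [0.0, 0.0, -0.09], [0.0, 0.0, -0.09], [0.0, 0.0, -0.09], [0.0, 0.0, -0.09], [0.0, 0.0, -0.09]]
```

View pics/f1.png

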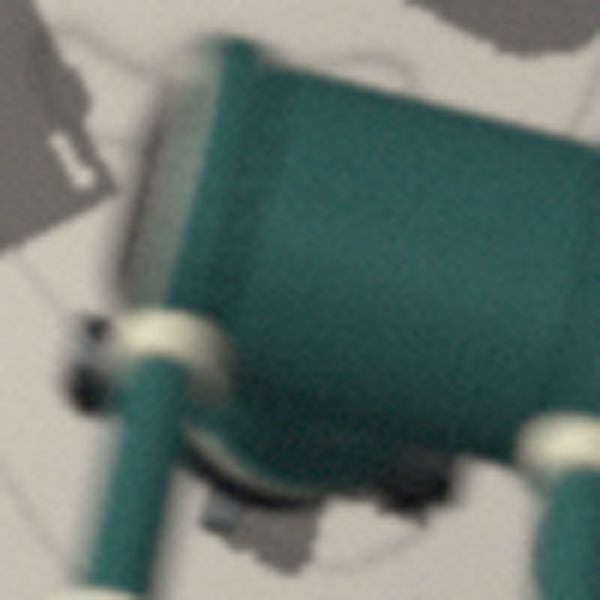

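Request:
arm_command --slide '[[0,0.0065,0.005],[0,0.0065,0.012],[0,0,0.016],[0,0,0.02],[0,0,0.02],[0,0,0.018],[0,0,0.012],[0,0,0]]' --angular '[[0,0,-0.7],[0,0,0],[0,0,0],[0,0,0],[0,0,0],[0,0,0],[0,0,0],[0,0,0]]' --hand '[0.06,0.06,0.06,0.06,0.06,0.06,0.06,0.06]'

```text
time: 2.55
tool_pos: [0.4557, -0.098, 0.0147]
tcp_rot: [-3.11, 0.431, 0.009]
wrist_force: [-0.7, 0.9, -0.1]
width: 0.703
```

```bash
python3 -c "
from plan import *
st();plan((.461,-.096,.013),-15.64,1)
im=bot.read_camera('scene');cv2.imwrite('pics/s1.png',im[:,:,::-1]);crop('pics/s1.png','pics/f2.png',200,180,340,330,4)"
```

```text
t 2.55 p [ 0.4557 -0.098   0.0147] yaw -15.77 z [-0.0056  0.0026 -1.    ] F [-0.7  0.9 -0.1] M [-0.01 -0.03  0.01] w 0.06005024143947442 q [-0.27  0.14  2.22  0.    0.78  1.58]
dpos [ 0.00534789  0.00201396 -0.00172096] drot [-0.1  0.3 -0.1]
slide [[0.0046, -0.0034, 0.0017]]
ang [[-0.06, 0.35, -0.13]]
```

View pics/f2.png

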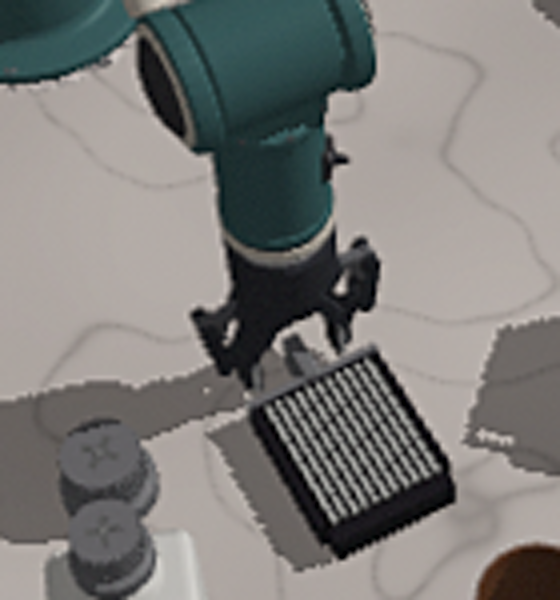

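Request:
arm_command --slide '[[0.0045,-0.0035,0.001],[0,0,0],[0,0,0],[0,0,0],[0,0,0],[0,0,0],[0,0,0],[0,0,0]]' --angular '[[0,0.35,0],[0,0,0],[0,0,0],[0,0,0],[0,0,0],[0,0,0],[0,0,0],[0,0,0]]' --hand '[0.06,0.03,0.0,0.0,0.0,0.0,0.0,0.0]' --squeeze 40

```text
time: 3.4
tool_pos: [0.4645, -0.097, 0.0175]
tcp_rot: [3.112, -0.431, 0.012]
wrist_force: [0.2, -0.1, -1.5]
width: 0.157
```

```bash
python3 -c "
from plan import *
st()"
```

```text
t 3.4 p [ 0.4645 -0.097   0.0175] yaw -15.76 z [ 0.0075 -0.0013 -1.    ] F [ 0.2 -0.1 -1.5] M [-0.05  0.02  0.01] w 0.013417294176748503 q [-0.26  0.14  2.22  0.    0.78  1.59]
```

```bash
python3 -c "
from plan import *
plan((.4937,.1154,.0175),29.7,16)"
```

```text
dpos [ 2.92483189e-02  2.12374955e-01 -2.79183409e-05] drot [  0.1  -0.4 -45.5]
slide [[-0.0018, -0.0133, -0.0], [-0.0012, -0.0133, -0.0], [-0.0006, -0.0134, 0.0], [0.0002, -0.0134, 0.0], [0.0008, -0.0134, 0.0], [0.0015, -0.0133, 0.0], [0.0021, -0.0132, 0.0], [0.0028, -0.0131, 0.0001], [0.0034, -0.013, -0.0], [0.004, -0.0128, -0.0], [0.0047, -0.0125, -0.0], [0.0053, -0.0123, 0.0], [0.0059, -0.012, 0.0], [0.0065, -0.0118, 0.0], [0.0071, -0.0113, 0.0], [0.0076, -0.0111, 0.0]]
ang [[0.01, -0.03, -2.84], [0.01, -0.03, -2.84], [0.01, -0.03, -2.84], [0.01, -0.03, -2.84], [0.01, -0.03, -2.84], [0.01, -0.03, -2.84], [0.01, -0.03, -2.84], [0.01, -0.03, -2.84], [0.01, -0.03, -2.84], [0.01, -0.03, -2.84], [0.01, -0.03, -2.84], [0.01, -0.03, -2.84], [0.01, -0.03, -2.84], [0.01, -0.03, -2.84], [0.01, -0.03, -2.84], [0.01, -0.03, -2.84]]
```

Request:
arm_command --slide '[[-0.002,-0.013,0],[-0.001,-0.013,0],[-0.0005,-0.0135,0],[0,-0.0135,0],[0.001,-0.0135,0],[0.0015,-0.0135,0],[0.002,-0.013,0],[0.003,-0.013,0]]' --angular '[[0,0,-2.85],[0,0,-2.85],[0,0,-2.85],[0,0,-2.85],[0,0,-2.85],[0,0,-2.85],[0,0,-2.85],[0,0,-2.85]]' --hand '[0.0,0.0,0.0,0.0,0.0,0.0,0.0,0.0]' --squeeze 60

```text
time: 4.2
tool_pos: [0.4786, 0.0183, 0.0176]
tcp_rot: [3.131, 0.244, 0.013]
wrist_force: [0.0, -0.7, -1.6]
width: 0.15
```

```bash
python3 -c "
from plan import *
st();plan((.4937,.1154,.0165),29.7,8)
im=bot.read_camera('scene');cv2.imwrite('pics/s2.png',im[:,:,::-1]);crop('pics/s2.png','pics/f3.png',200,130,440,330,3)"
```

```text
t 4.2 p [0.4786 0.0183 0.0176] yaw 8.9 z [ 8.1e-03 -8.0e-04 -1.0e+00] F [ 0.  -0.7 -1.6] M [-0.14 -0.   -0.09] w 0.012837382240291177 q [-0.01  0.15  2.21 -0.    0.78  1.4 ]
dpos [ 0.01510122  0.09711572 -0.00111029] drot [  0.2  -0.4 -20.8]
slide [[0.0037, -0.0117, 0.0001], [0.0043, -0.0115, 0.0002], [0.0048, -0.0113, 0.0001], [0.0053, -0.0111, 0.0002], [0.0058, -0.0109, 0.0001], [0.0063, -0.0105, 0.0002], [0.0067, -0.0103, 0.0001], [0.0072, -0.0099, 0.0001]]
ang [[0.02, -0.05, -2.6], [0.02, -0.05, -2.6], [0.02, -0.05, -2.6], [0.02, -0.05, -2.6], [0.02, -0.05, -2.6], [0.02, -0.05, -2.6], [0.02, -0.05, -2.6], [0.02, -0.05, -2.6]]
```

View pics/f3.png

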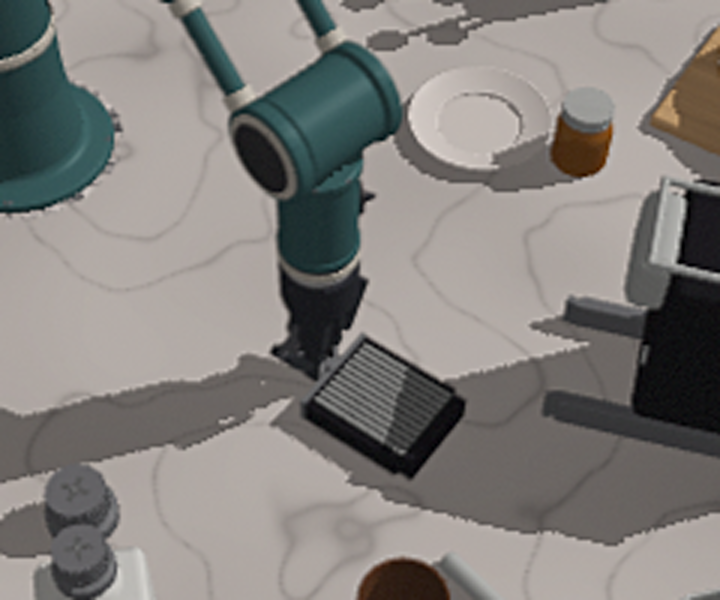

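Request:
arm_command --slide '[[0.004,-0.0125,0],[0.0045,-0.012,0],[0.005,-0.012,0],[0.0055,-0.0115,0],[0.006,-0.011,0],[0.0065,-0.01,0],[0.007,-0.009,0],[0,0,0]]' --angular '[[0,0,-2.8],[0,0,-2.8],[0,0,-2.8],[0,0,-2.8],[0,0,-2.8],[0,0,-2.8],[0,0,-2.5],[0,0,0]]' --hand '[0.0,0.0,0.0,0.0,0.0,0.0,0.0,0.0]'

```text
time: 5.05
tool_pos: [0.492, 0.1165, 0.0178]
tcp_rot: [3.031, 0.82, 0.013]
wrist_force: [0.7, 0.3, -0.7]
width: 0.148
```

```bash
python3 -c "
from plan import *
st();plan((.4937,.1154,.0165),29.7,8)
im=bot.read_camera('scene');cv2.imwrite('pics/s3.png',im[:,:,::-1]);crop('pics/s3.png','pics/f4.png',250,100,510,310,3)
im=bot.read_camera('top');cv2.imwrite('pics/top3.png',im[:,:,::-1]);crop('pics/top3.png','pics/f5.png',130,50,390,310,2.3)"
```

```text
t 5.05 p [0.492  0.1165 0.0178] yaw 30.28 z [ 8.4e-03  5.0e-04 -1.0e+00] F [ 0.7  0.3 -0.7] M [ 0.02  0.03 -0.04] w 0.012660073554929773 q [ 0.18  0.19  2.15 -0.    0.79  1.23]
dpos [ 0.00169465 -0.00107085 -0.00127011] drot [ 0.2 -0.4  0.6]
slide [[0.0001, 0.0002, 0.0002], [0.0001, 0.0002, 0.0001], [0.0001, 0.0003, 0.0002], [0.0002, 0.0002, 0.0001], [0.0001, 0.0002, 0.0002], [0.0001, 0.0002, 0.0002], [0.0001, 0.0003, 0.0001], [0.0001, 0.0002, 0.0002]]
ang [[0.03, -0.05, 0.07], [0.03, -0.05, 0.07], [0.03, -0.05, 0.07], [0.03, -0.05, 0.07], [0.03, -0.05, 0.07], [0.03, -0.05, 0.07], [0.03, -0.05, 0.07], [0.03, -0.05, 0.07]]
```

View pics/f4.png

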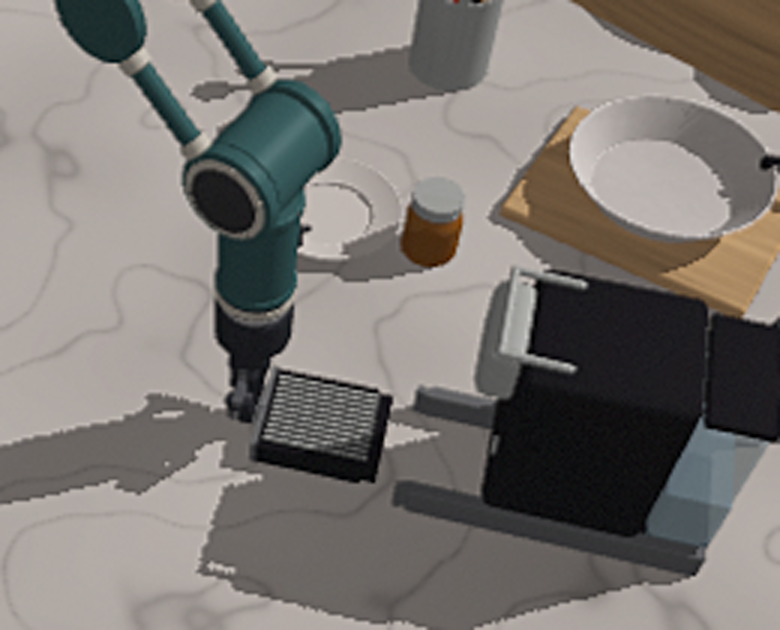

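View pics/f5.png

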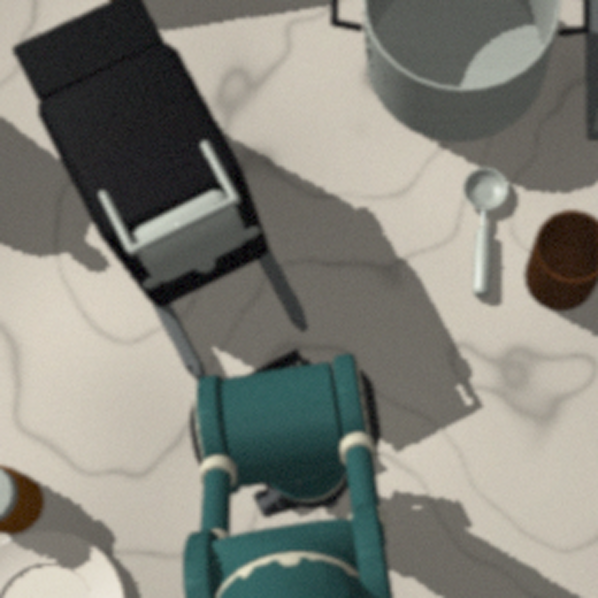

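```bash
cat > ov.py <<'E'
from fit import *
import sys
def ov(src,dst,n,p,pm,box,k,dt=80.2):
    T=W(p,np.array([[dt/1000,0,0]]))[0]; tp=[T[0],T[1],p[2]]
    x0,y0,x1,y1=box
    draw(src,dst,n,pm,boxsegs(0,300,53.5,67,0,34)+boxsegs(0,300,-67,-53.5,0,34),box,k,(0,255,0))
    im=cv2.imread(dst)
    for a,b in boxsegs(-65,49,-52,52,0,30)+[((49,52,30),(65,47,30)),((65,47,30),(65,-47,30)),((65,-47,30),(49,-52,30)),((65,-47,0),(65,47,0))]:
        q=(proj(n,W(tp,np.array([a,b])/1000))+.5-[x0,y0])*k
        cv2.line(im,*[tuple(int(v) for v in t) for t in q],(0,0,255),1)
    cv2.imwrite(dst,im); 
    c,s=np.cos(pm[2]),np.sin(pm[2]);d=np.array(tp[:2])-pm[:2];print("tray in machine mm",(c*d[0]+s*d[1])*1e3,(-s*d[0]+c*d[1])*1e3,np.degrees(tp[2]-pm[2]))
E
python3 - <<'E'
from ov import *
ov("pics/s3.png","pics/g1.png","scene",[.492,.1165,np.radians(30.28)],np.array([.637,.1972,.5183]),(320,210,500,300),4.3)
E
```

```text
tray in machine mm -85.73935352084386 2.549403812868424 0.5835974783694324
```

View pics/g1.png

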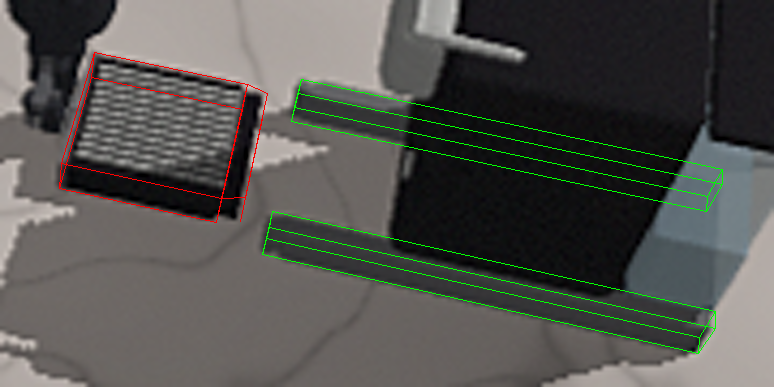

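Request:
arm_command --slide '[[0.002,0.0015,0],[0.004,0.001,0],[0.006,0,0],[0.006,0,0],[0.006,0,0],[0.005,0,0],[0,0,0],[0,0,0]]' --angular '[[0,0,0.3],[0,0,0.3],[0,0,0],[0,0,0],[0,0,0],[0,0,0],[0,0,0],[0,0,0]]' --hand '[0.0,0.0,0.0,0.0,0.0,0.0,0.0,0.0]'

```text
time: 5.95
tool_pos: [0.52, 0.1266, 0.0176]
tcp_rot: [3.037, 0.795, 0.009]
wrist_force: [-1.6, -0.5, 2.2]
width: 0.148
```

```bash
cat > m.py <<'E'
from plan import *
st();s=bot.read_state();pm=[.637,.1972,.5183];c,sn=np.cos(pm[2]),np.sin(pm[2]);d=s["tool_pos"][:2]-pm[:2];F=s["wrist_force"]
print("tcp in machine mm",(c*d[0]+sn*d[1])*1e3,(-sn*d[0]+c*d[1])*1e3,"F mach",c*F[0]+sn*F[1],-sn*F[0]+c*F[1])
E
python3 m.py
```

```text
t 5.95 p [0.52   0.1266 0.0176] yaw 29.33 z [ 6.e-03 -8.e-04 -1.e+00] F [-1.6 -0.5  2.2] M [0.02 0.2  0.06] w 0.012633093998816007 q [ 0.19  0.24  2.09 -0.    0.8   1.25]
tcp in machine mm -136.63212996496628 -3.3470737147558163 F mach -1.5922013923737763 0.33873713376192555
```

Request:
arm_command --slide '[[0,-0.002,0],[0,-0.001,0],[0.003,0,0],[0.005,0,0],[0.005,0,0],[0.005,0,0],[0.003,0,0],[0,0,0]]' --angular '[[0,0,-0.3],[0,0,0],[0,0,0],[0,0,0],[0,0,0],[0,0,0],[0,0,0],[0,0,0]]' --hand '[0.0,0.0,0.0,0.0,0.0,0.0,0.0,0.0]'

```text
time: 6.75
tool_pos: [0.5379, 0.1406, 0.0178]
tcp_rot: [3.035, 0.803, 0.009]
wrist_force: [-1.3, -0.1, -0.2]
width: 0.148
```

```bash
python3 m.py; python3 - <<'E'
from ov import *
im=bot.read_camera('scene');cv2.imwrite('pics/s4.png',im[:,:,::-1])
from scipy.spatial.transform import Rotation as Ro
s=bot.read_state();R=Ro.from_rotvec(s["tcp_rot"]).as_matrix()
ov("pics/s4.png","pics/g2.png","scene",[*s["tool_pos"][:2],np.arctan2(R[1,0],R[0,0])],np.array([.637,.1972,.5183]),(330,180,500,300),4.4)
E
```

```text
t 6.75 p [0.5379 0.1406 0.0178] yaw 29.66 z [ 0.0059 -0.001  -1.    ] F [-1.3 -0.1 -0.2] M [-0.03  0.07  0.03] w 0.01264484681278062 q [ 0.21  0.28  2.04 -0.    0.82  1.27]
tcp in machine mm -114.09617789184784 -0.06556976589015828 F mach -1.1480855443370641 0.5600363741496526
tray in machine mm -33.9258440262207 -0.11409653455279195 -0.044905375250228495
```

View pics/g2.png

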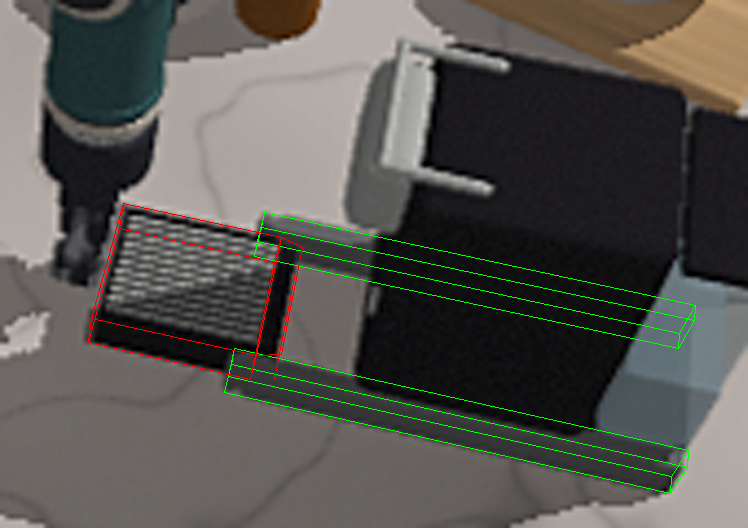

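Request:
arm_command --slide '[[0.003,0,0],[0.006,0,0],[0.008,0,0],[0.008,0,0],[0.008,0,0],[0.007,0,0],[0.004,0,0],[0,0,0]]' --angular '[[0,0,0],[0,0,0],[0,0,0],[0,0,0],[0,0,0],[0,0,0],[0,0,0],[0,0,0]]' --hand '[0.0,0.0,0.0,0.0,0.0,0.0,0.0,0.0]'

```text
time: 7.6
tool_pos: [0.5798, 0.1646, 0.0177]
tcp_rot: [3.035, 0.803, 0.009]
wrist_force: [-0.8, -0.9, -0.2]
width: 0.153
```

```bash
python3 m.py; python3 - <<'E'
from h import *
im=bot.read_camera('scene');cv2.imwrite('pics/s5.png',im[:,:,::-1]);crop('pics/s5.png','pics/g3.png',280,80,520,310,3)
E
```

```text
t 7.6 p [0.5798 0.1646 0.0177] yaw 29.66 z [ 6.e-03 -8.e-04 -1.e+00] F [-0.8 -0.9 -0.2] M [-0.01  0.03 -0.09] w 0.0130377771281145 q [ 0.24  0.35  1.94 -0.    0.84  1.29]
tcp in machine mm -65.85937543361459 -0.01868133182056711 F mach -1.1726162200562933 -0.38603395146860014
```

View pics/g3.png

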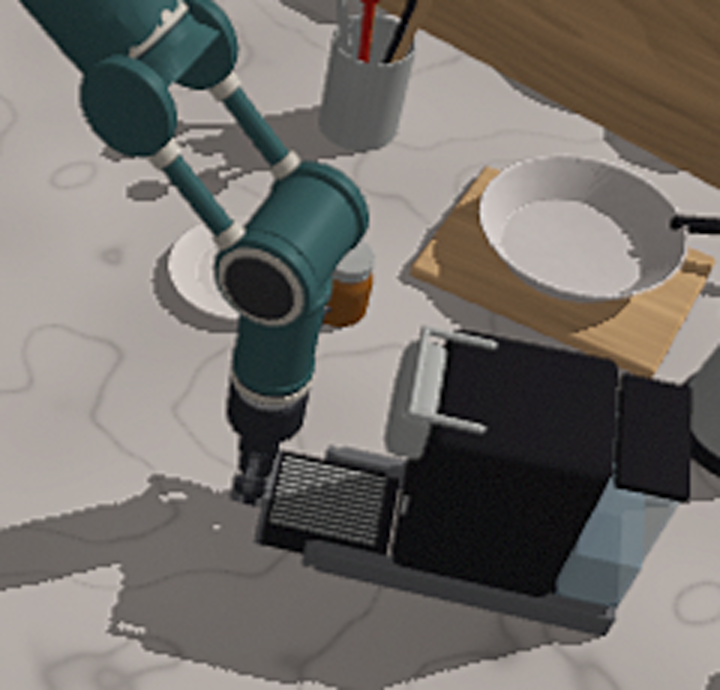

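Request:
arm_command --slide '[[0.003,0,0],[0.006,0,0],[0.007,0,0],[0.007,0,0],[0.006,0,0],[0.005,0,0],[0.003,0,0],[0,0,0]]' --angular '[[0,0,0],[0,0,0],[0,0,0],[0,0,0],[0,0,0],[0,0,0],[0,0,0],[0,0,0]]' --hand '[0.0,0.0,0.0,0.0,0.0,0.0,0.0,0.0]'

```text
time: 8.45
tool_pos: [0.6141, 0.1841, 0.0177]
tcp_rot: [3.035, 0.803, 0.008]
wrist_force: [-0.9, -0.5, 0.8]
width: 0.151
```

```bash
python3 m.py; python3 - <<'E'
from h import *
im=bot.read_camera('scene');cv2.imwrite('pics/s6.png',im[:,:,::-1]);crop('pics/s6.png','pics/g4.png',280,80,520,310,3)
E
```

```text
t 8.45 p [0.6141 0.1841 0.0177] yaw 29.64 z [ 0.0053 -0.001  -1.    ] F [-0.9 -0.5  0.8] M [0.06 0.1  0.08] w 0.012908656895917667 q [ 0.25  0.41  1.85 -0.    0.87  1.31]
tcp in machine mm -26.373526309522862 -0.001239263572429608 F mach -0.9929811776655243 0.04753934555077183
```

View pics/g4.png

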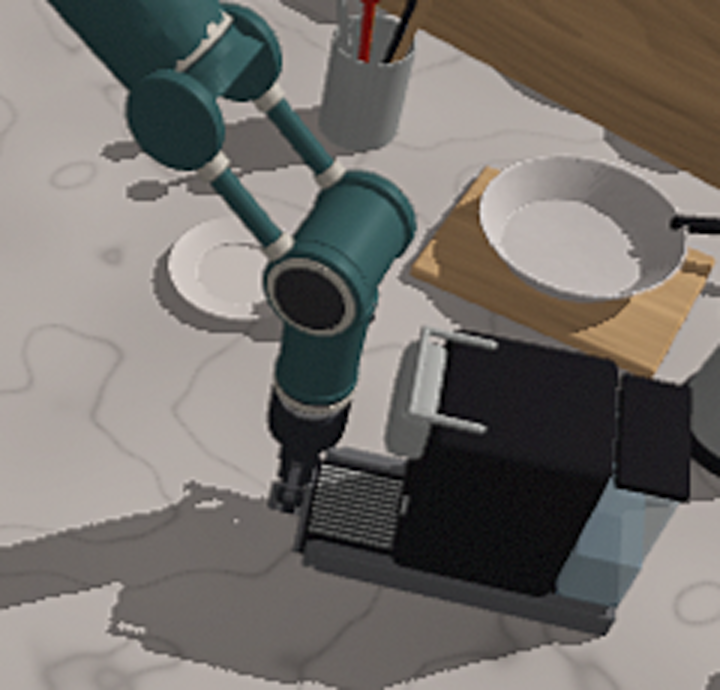

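Request:
arm_command --slide '[[0.0025,0,0],[0.0025,0,0],[0.0025,0,0],[0.0025,0,0],[0.002,0,0],[0.002,0,0],[0.002,0,0],[0.002,0,0]]' --angular '[[0,0,0],[0,0,0],[0,0,0],[0,0,0],[0,0,0],[0,0,0],[0,0,0],[0,0,0]]' --hand '[0.0,0.0,0.0,0.0,0.0,0.0,0.0,0.0]'

```text
time: 9.3
tool_pos: [0.6243, 0.1904, 0.0175]
tcp_rot: [3.033, 0.802, -0.015]
wrist_force: [-6.9, -4.4, 6.5]
width: 0.15
```

```bash
python3 m.py
```

```text
t 9.3 p [0.6243 0.1904 0.0175] yaw 29.62 z [-0.0083 -0.0066 -0.9999] F [-6.9 -4.4  6.5] M [-0.37  0.69 -0.03] w 0.012804166118851898 q [ 0.26  0.44  1.82 -0.01  0.9   1.32]
tcp in machine mm -14.374759382378967 0.33580428615479985 F mach -8.196201972156782 -0.37230382139522966
```

Request:
arm_command --slide '[[0.004,0,0],[0.004,0,0],[0.004,0,0],[0.004,0,0],[0.004,0,0],[0.004,0,0],[0.004,0,0],[0.004,0,0]]' --angular '[[0,0,0],[0,0,0],[0,0,0],[0,0,0],[0,0,0],[0,0,0],[0,0,0],[0,0,0]]' --hand '[0.0,0.0,0.0,0.0,0.0,0.0,0.0,0.0]'

```text
time: 10.1
tool_pos: [0.6241, 0.1904, 0.0173]
tcp_rot: [3.018, 0.799, -0.126]
wrist_force: [-13.3, -6.7, 11.1]
width: 0.148
```

```bash
python3 m.py; python3 - <<'E'
from h import *
im=bot.read_camera('scene');cv2.imwrite('pics/s7.png',im[:,:,::-1]);crop('pics/s7.png','pics/g5.png',360,200,480,300,6)
E
```

```text
t 10.1 p [0.6241 0.1904 0.0173] yaw 29.66 z [-0.0733 -0.037  -0.9966] F [-13.3  -6.7  11.1] M [-0.91  1.27 -0.06] w 0.0126628999499693 q [ 0.27  0.48  1.76 -0.02  0.99  1.33]
tcp in machine mm -14.580727017464453 0.46345771003240227 F mach -14.861664118906893 0.7967838566563943
```

View pics/g5.png

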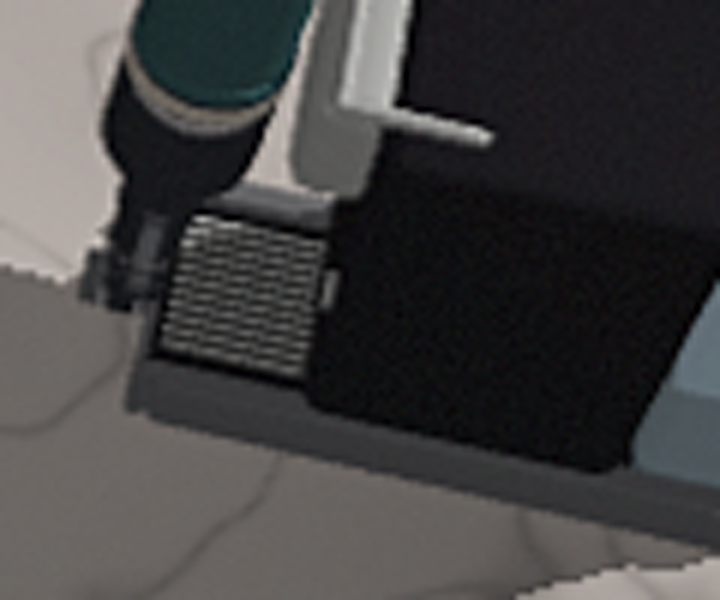

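```bash
python3 -c "
from plan import *
plan((.6241,.1904,.0173),29.66,1)"
```

```text
dpos [ 2.98018815e-05 -2.72814186e-06  3.95068955e-05] drot [-0.2  4.7 -0. ]
slide [[0.0, 0.0, -0.0]]
ang [[-0.24, 4.74, -0.01]]
```

Request:
arm_command --slide '[[0,0,0],[0,0,0],[0,0,0],[0,0,0],[0,0,0],[0,0,0],[0,0,0],[0,0,0]]' --angular '[[0,0,0],[0,0,0],[0,0,0],[0,0,0],[0,2,0],[0,1.5,0],[0,0.5,0],[0,0,0]]' --hand '[0.0,0.04,0.05,0.05,0.05,0.05,0.05,0.05]'

```text
time: 10.95
tool_pos: [0.6263, 0.1916, 0.0173]
tcp_rot: [-3.035, -0.803, 0.012]
wrist_force: [0.4, -0.7, -0.0]
width: 0.584
```

```bash
python3 m.py;  python3 -c "
from plan import *
plan((.6241,.1904,.0173),29.66,1)
im=bot.read_camera('scene');cv2.imwrite('pics/s8.png',im[:,:,::-1]);crop('pics/s8.png','pics/g6.png',360,200,480,300,6)"
```

```text
t 10.95 p [0.6263 0.1916 0.0173] yaw 29.64 z [-7.6e-03 -3.0e-04 -1.0e+00] F [ 0.4 -0.7 -0. ] M [0.04 0.03 0.03] w 0.04984193897634392 q [0.26 0.44 1.81 0.   0.9  1.31]
tcp in machine mm -12.038305293703944 0.44715625573047996 F mach 0.03358715373410892 -0.7881922549132359
dpos [-2.22125111e-03 -1.22460179e-03  4.42060741e-05] drot [-0.2  0.4 -0. ]
slide [[-0.0025, -0.0, -0.0]]
ang [[-0.2, 0.39, -0.02]]
```

View pics/g6.png

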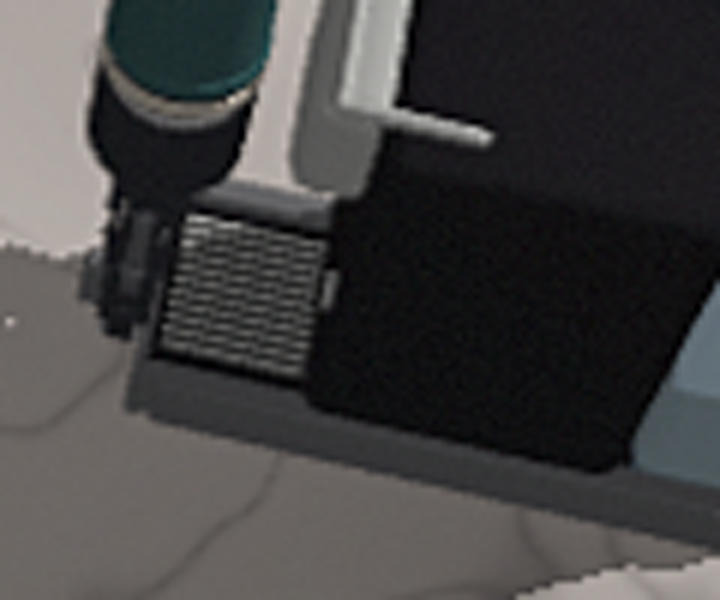

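Request:
arm_command --slide '[[-0.004,0,0],[-0.003,0,-0.01],[0,0,-0.03],[0,0,-0.035],[0,0,-0.035],[-0.015,0,-0.035],[-0.025,0,-0.035],[-0.03,0,-0.03]]' --angular '[[0,0.4,0],[0,0,0],[0,0,0],[0,0,0],[0,0,0],[0,0,0],[0,0,0],[0,0,0]]' --hand '[0.05,0.05,0.05,0.05,0.05,0.06,0.07,0.0854]'

```text
time: 11.8
tool_pos: [0.5566, 0.1521, 0.2325]
tcp_rot: [-3.033, -0.805, 0.016]
wrist_force: [0.5, -0.4, -0.3]
width: 0.96
```

```bash
python3 m.py
```

```text
t 11.8 p [0.5566 0.1521 0.2325] yaw 29.73 z [-1.070e-02  6.000e-04 -9.999e-01] F [ 0.5 -0.4 -0.3] M [ 0.01 -0.04  0.01] w 0.08200923322849275 q [0.22 0.09 1.82 0.   1.24 1.27]
tcp in machine mm -92.14543849186279 0.6449109556258061 F mach 0.21341359201917756 -0.5819138736823087
```

```bash
python3 -c "
from plan import *
print(back('top',(500,174.3),.175),back('scene',(200+86/2.4,180+455/2.4),.175))
im=bot.read_camera('top');cv2.imwrite('pics/top9.png',im[:,:,::-1])
im=bot.read_camera('scene');cv2.imwrite('pics/s9.png',im[:,:,::-1])
crop('pics/top9.png','pics/h1.png',150,100,290,230,5)
crop('pics/s9.png','pics/h2.png',360,200,480,300,6)
"; cmp pics/top9.png pics/top0.png | head -1
```

```text
[ 0.67238926 -0.39010948  0.175     ] [ 0.67169037 -0.38839309  0.175     ]
pics/top9.png pics/top0.png differ: byte 46, line 3
```

View pics/h1.png

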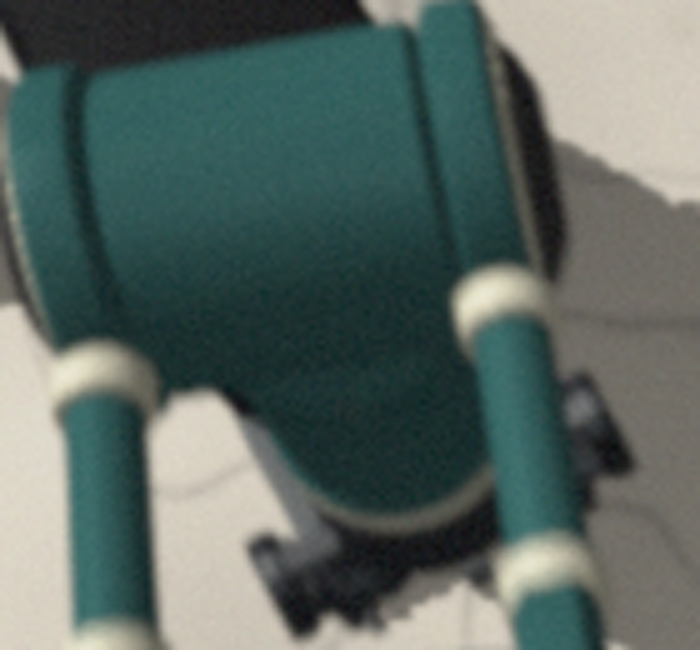

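View pics/h2.png

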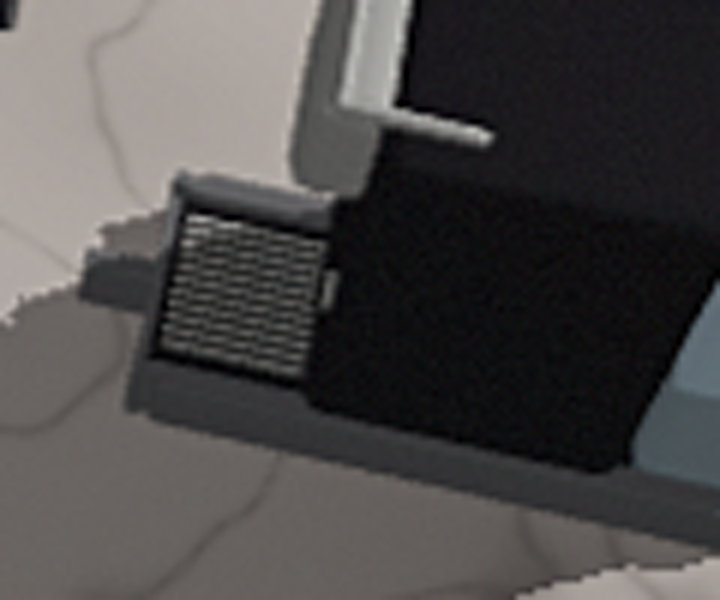

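View pics/top9.png

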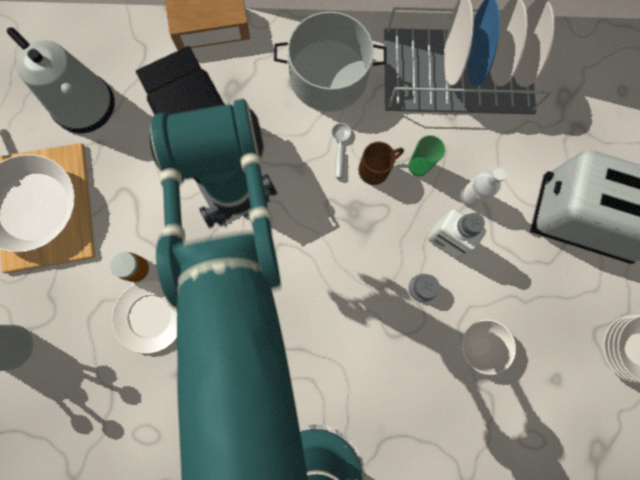

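```bash
python3 -c "
from plan import *
plan((.559,-.318,.245),30,13)"
```

```text
dpos [ 0.0016417  -0.46961051  0.00829481] drot [-0.2  0.1 -0.3]
slide [[-0.0178, 0.0314, -0.0007], [-0.0178, 0.0315, -0.0007], [-0.0178, 0.0314, -0.0007], [-0.0178, 0.0314, -0.0007], [-0.0178, 0.0314, -0.0007], [-0.0179, 0.0315, -0.0007], [-0.0179, 0.0313, -0.0007], [-0.0178, 0.0314, -0.0006], [-0.0179, 0.0314, -0.0007], [-0.018, 0.0314, -0.0007], [-0.0179, 0.0313, -0.0007], [-0.018, 0.0314, -0.0006], [-0.0179, 0.0313, -0.0007]]
ang [[-0.01, 0.01, -0.03], [-0.01, 0.01, -0.03], [-0.01, 0.01, -0.03], [-0.01, 0.01, -0.03], [-0.01, 0.01, -0.03], [-0.01, 0.01, -0.03], [-0.01, 0.01, -0.03], [-0.01, 0.01, -0.03], [-0.01, 0.01, -0.03], [-0.01, 0.01, -0.03], [-0.01, 0.01, -0.03], [-0.01, 0.01, -0.03], [-0.01, 0.01, -0.03]]
```

Request:
arm_command --slide '[[-0.01,0.018,-0.002],[-0.018,0.0315,-0.001],[-0.018,0.0315,-0.001],[-0.018,0.0315,-0.001],[-0.018,0.0315,-0.001],[-0.018,0.0315,-0.001],[-0.018,0.0315,-0.001],[-0.018,0.0315,-0.001]]' --angular '[[0,0,0],[0,0,0],[0,0,0],[0,0,0],[0,0,0],[0,0,0],[0,0,0],[0,0,0]]' --hand '[0.0854,0.0854,0.0854,0.0854,0.0854,0.0854,0.0854,0.0854]'

```text
time: 12.7
tool_pos: [0.5579, -0.1271, 0.2467]
tcp_rot: [-3.029, -0.816, -0.005]
wrist_force: [0.8, 0.9, -0.2]
width: 0.997
```

```bash
python3 -c "
from plan import *
st();plan((.559,-.319,.24),30,6)"
```

```text
t 12.7 p [ 0.5579 -0.1271  0.2467] yaw 30.15 z [ 0.0019  0.005  -1.    ] F [ 0.8  0.9 -0.2] M [ 0.    0.   -0.04] w 0.08516180777378711 q [-0.27  0.07  1.82  0.01  1.26  0.77]
dpos [ 0.00105488 -0.1919079  -0.00666231] drot [-0.2 -0.2  0.1]
slide [[-0.0159, 0.0277, 0.0009], [-0.0159, 0.0278, 0.001], [-0.0159, 0.0278, 0.001], [-0.0159, 0.0277, 0.0011], [-0.0159, 0.0278, 0.001], [-0.0158, 0.0278, 0.0011]]
ang [[-0.03, -0.04, 0.02], [-0.03, -0.04, 0.02], [-0.03, -0.04, 0.02], [-0.03, -0.04, 0.02], [-0.03, -0.04, 0.02], [-0.03, -0.04, 0.02]]
```

Request:
arm_command --slide '[[-0.018,0.0315,0],[-0.018,0.0315,0],[-0.018,0.0315,0],[-0.018,0.031,0],[-0.013,0.023,0],[-0.006,0.01,0],[0,0,0],[0,0,0]]' --angular '[[0,0,0],[0,0,0],[0,0,0],[0,0,0],[0,0,0],[0,0,0],[0,0,0],[0,0,0]]' --hand '[0.0854,0.0854,0.0854,0.0854,0.0854,0.0854,0.0854,0.0854]'

```text
time: 13.5
tool_pos: [0.5571, -0.3206, 0.2417]
tcp_rot: [-3.029, -0.806, -0.001]
wrist_force: [0.2, 0.2, 0.6]
width: 0.997
```

```bash
python3 -c "
from plan import *
st();plan((.559,-.320,.24),30,1)
im=bot.read_camera('top');cv2.imwrite('pics/top10.png',im[:,:,::-1])
im=bot.read_camera('scene');cv2.imwrite('pics/s10.png',im[:,:,::-1])
crop('pics/s10.png','pics/i2.png',180,230,300,400,4)
"
```

```text
t 13.5 p [ 0.5571 -0.3206  0.2417] yaw 29.79 z [-0.0013  0.0076 -1.    ] F [0.2 0.2 0.6] M [ 0.06 -0.   -0.01] w 0.0851545804038839 q [-0.56  0.21  1.67  0.01  1.27  0.49]
dpos [ 0.00192893  0.00057064 -0.00173045] drot [-0.4 -0.2 -0.2]
slide [[0.002, 0.0005, 0.0017]]
ang [[-0.42, -0.15, -0.21]]
```

View pics/i2.png

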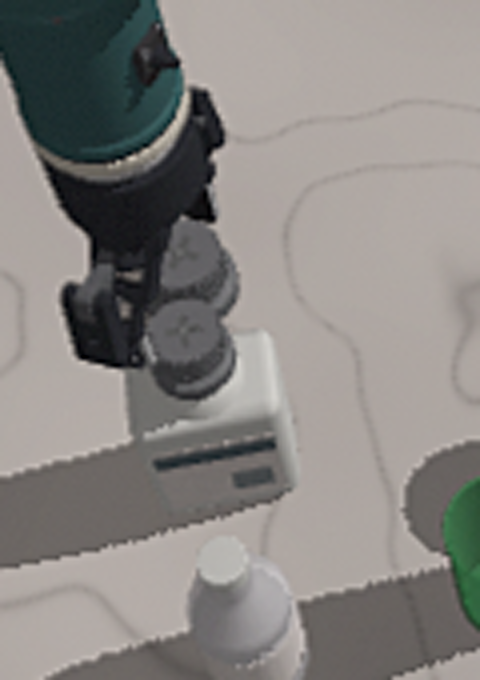

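View pics/top10.png

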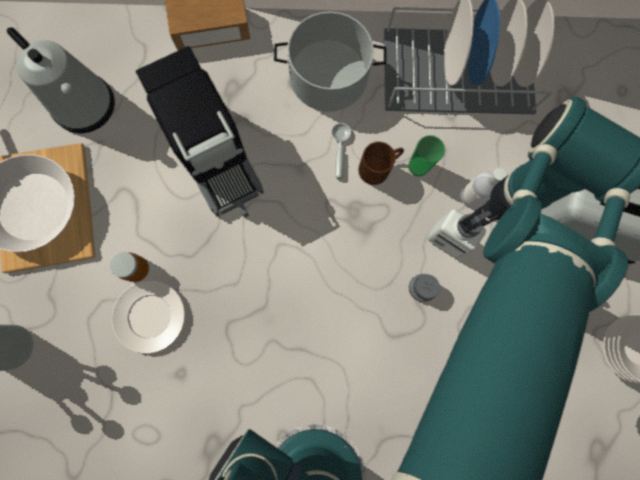

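```bash
python3 -c "
from plan import *
print(proj('scene',[[.559,-.320,.195],[.557,-.3206,.195],[.557,-.3206,.24]]))
im=cv2.imread('pics/s9.png')
c=im[290:350,200:265];cv2.imwrite('pics/i3.png',cv2.resize(c,None,fx=10,fy=10,interpolation=cv2.INTER_CUBIC))"
```

```text
[[226.73615512 312.31357462]
 [225.98620765 311.92680003]
 [222.83083711 302.59534007]]
```

View pics/i3.png

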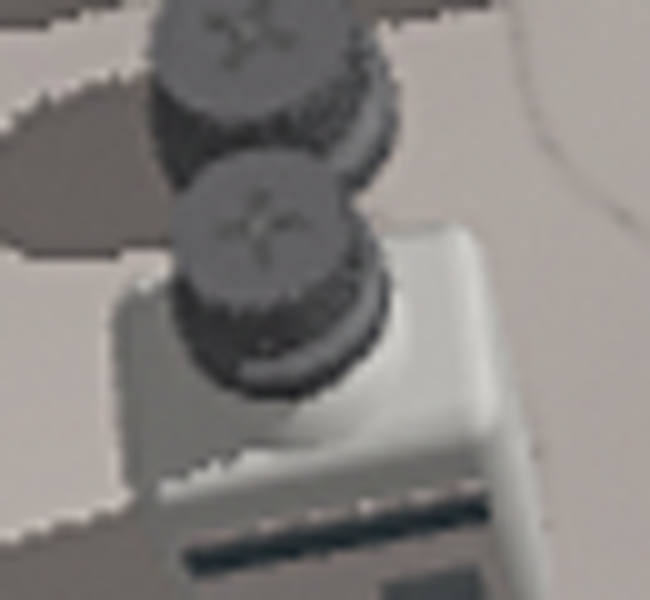

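Request:
arm_command --slide '[[0.002,-0.0005,0.004],[0,0,0.008],[0,0,0.01],[0,0,0.012],[0,0,0.012],[0,0,0.01],[0,0,0.005],[0,0,0]]' --angular '[[-0.4,-0.2,0],[0,0,0],[0,0,0],[0,0,0],[0,0,0],[0,0,0],[0,0,0],[0,0,0]]' --hand '[0.0854,0.0854,0.0854,0.0854,0.0854,0.08,0.07,0.06]'

```text
time: 14.4
tool_pos: [0.5585, -0.3133, 0.1739]
tcp_rot: [-3.031, -0.817, 0.004]
wrist_force: [0.2, 0.5, 1.0]
width: 0.704
```

```bash
python3 -c "
from plan import *
st();plan((.559,-.319,.177),29.8,1)
im=bot.read_camera('scene');cv2.imwrite('pics/s11.png',im[:,:,::-1])
crop('pics/s11.png','pics/i4.png',190,260,270,350,7)
"
```

```text
t 14.4 p [ 0.5585 -0.3133  0.1739] yaw 30.16 z [-0.0031  0.0012 -1.    ] F [0.2 0.5 1. ] M [ 0.03 -0.01 -0.05] w 0.060120480474308735 q [-0.55  0.25  1.75 -0.    1.15  0.49]
dpos [ 0.00054169 -0.00569463  0.00307533] drot [-0.1  0.1  0.4]
slide [[-0.0024, 0.0052, -0.0031]]
ang [[-0.15, 0.12, 0.36]]
```

View pics/i4.png

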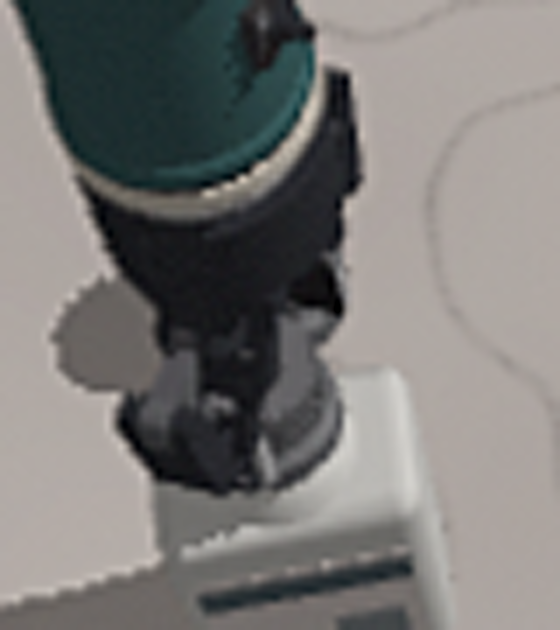

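Request:
arm_command --slide '[[-0.002,0.003,-0.001],[-0.0005,0.002,-0.001],[0,0,0],[0,0,0],[0,0,0],[0,0,0],[0,0,0],[0,0,0]]' --angular '[[0,0,0],[0,0,0],[0,0,0],[0,0,0],[0,0,0],[0,0,0],[0,0,0],[0,0,0]]' --hand '[0.06,0.06,0.06,0.06,0.06,0.06,0.06,0.06]'

```text
time: 15.25
tool_pos: [0.5606, -0.321, 0.1797]
tcp_rot: [3.031, 0.816, 0.002]
wrist_force: [-0.3, -0.9, -0.1]
width: 0.704
```

```bash
python3 -c "
from plan import *
st();plan((.559,-.319,.177),29.8,1)"
```

```text
t 15.25 p [ 0.5606 -0.321   0.1797] yaw 30.12 z [ 0.0019 -0.0019 -1.    ] F [-0.3 -0.9 -0.1] M [ 0.01  0.01 -0.03] w 0.06008217704894253 q [-0.56  0.25  1.73 -0.    1.16  0.49]
dpos [-0.00157382  0.00201592 -0.00272154] drot [ 0.1 -0.   0.3]
slide [[-0.0004, -0.0025, 0.0027]]
ang [[0.15, -0.04, 0.32]]
```

Request:
arm_command --slide '[[0,-0.0012,0.0015],[0,0,0],[0,0,0],[0,0,0],[0,0,0],[0,0,0],[0,0,0],[0,0,0]]' --angular '[[0,0,0],[0,0,0],[0,0,0],[0,0,0],[0,0,0],[0,0,0],[0,0,0],[0,0,0]]' --hand '[0.06,0.055,0.05,0.045,0.04,0.03,0.03,0.03]' --squeeze 30

```text
time: 16.05
tool_pos: [0.5599, -0.3198, 0.178]
tcp_rot: [3.031, 0.816, 0.002]
wrist_force: [0.6, 0.1, 0.5]
width: 0.467
```

```bash
python3 -c "
from plan import *
st()
im=bot.read_camera('scene');cv2.imwrite('pics/s12.png',im[:,:,::-1])
crop('pics/s12.png','pics/i5.png',190,260,270,350,7)
"
```

```text
t 16.05 p [ 0.5599 -0.3198  0.178 ] yaw 30.13 z [ 0.0018 -0.0019 -1.    ] F [0.6 0.1 0.5] M [ 0.05  0.03 -0.02] w 0.03990293932913379 q [-0.56  0.25  1.74 -0.    1.15  0.49]
```

View pics/i5.png

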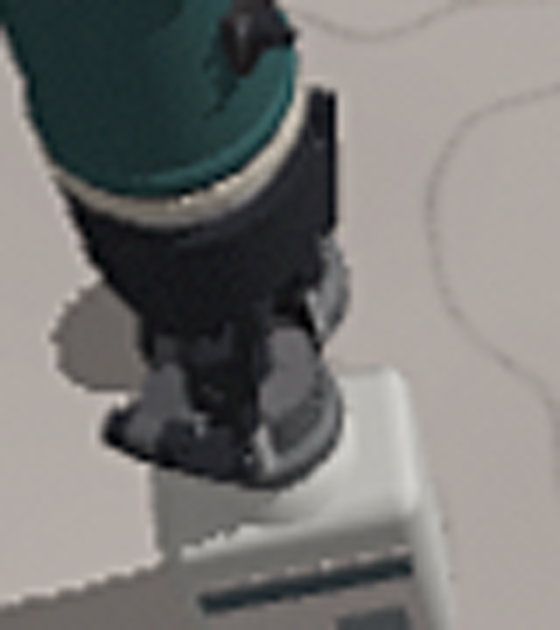

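Request:
arm_command --slide '[[0,0,0],[0,0,0.001],[0,0,0.001],[0,0,0.001],[0,0,0.001],[0,0,0.001],[0,0,0.001],[0,0,0.001]]' --angular '[[0,0,0],[0,0,0],[0,0,0],[0,0,0],[0,0,0],[0,0,0],[0,0,0],[0,0,0]]' --hand '[0.02,0.02,0.02,0.02,0.02,0.02,0.02,0.02]' --squeeze 70

```text
time: 16.9
tool_pos: [0.5612, -0.3207, 0.1781]
tcp_rot: [3.027, 0.815, 0.007]
wrist_force: [-2.2, 0.1, 5.1]
width: 0.461
```

```bash
python3 -c "
from plan import *
st()"
```

```text
t 16.9 p [ 0.5612 -0.3207  0.1781] yaw 30.14 z [ 0.0063 -0.005  -1.    ] F [-2.2  0.1  5.1] M [0.18 0.33 0.03] w 0.039410668123294385 q [-0.56  0.25  1.74 -0.    1.15  0.49]
```

Request:
arm_command --slide '[[0,0,0.0015],[0,0,0.002],[0,0,0.002],[0,0,0.002],[0,0,0.002],[0,0,0.002],[0,0,0.002],[0,0,0.002]]' --angular '[[0,0,0],[0,0,0],[0,0,0],[0,0,0],[0,0,0],[0,0,0],[0,0,0],[0,0,0]]' --hand '[0.02,0.02,0.02,0.02,0.02,0.02,0.02,0.02]'

```text
time: 17.7
tool_pos: [0.5647, -0.3228, 0.1773]
tcp_rot: [3.018, 0.814, 0.02]
wrist_force: [-2.7, 2.4, 8.7]
width: 0.461
```

```bash
python3 -c "
from plan import *
st()"
```

```text
t 17.7 p [ 0.5647 -0.3228  0.1773] yaw 30.18 z [ 0.0168 -0.012  -0.9998] F [-2.7  2.4  8.7] M [0.38 0.58 0.06] w 0.03934888032254953 q [-0.56  0.25  1.74 -0.    1.13  0.49]
```

```bash
python3 -c "
from plan import *
plan((.5599,-.3198,.1773),30.13,1)
im=bot.read_camera('scene');cv2.imwrite('pics/s13.png',im[:,:,::-1])
a=cv2.imread('pics/s12.png')[260:380,180:280];b=im[260:380,180:280,::-1]
k=lambda x:cv2.resize(x,None,fx=4,fy=4,interpolation=cv2.INTER_CUBIC)
cv2.imwrite('pics/i6.png',np.hstack([k(a),k(b)]))
"
```

```text
dpos [-4.79848045e-03  3.02903057e-03 -7.15260899e-06] drot [ 1.1 -0.5  0. ]
slide [[-0.0026, -0.005, -0.0001]]
ang [[1.08, -0.49, 0.05]]
```

View pics/i6.png

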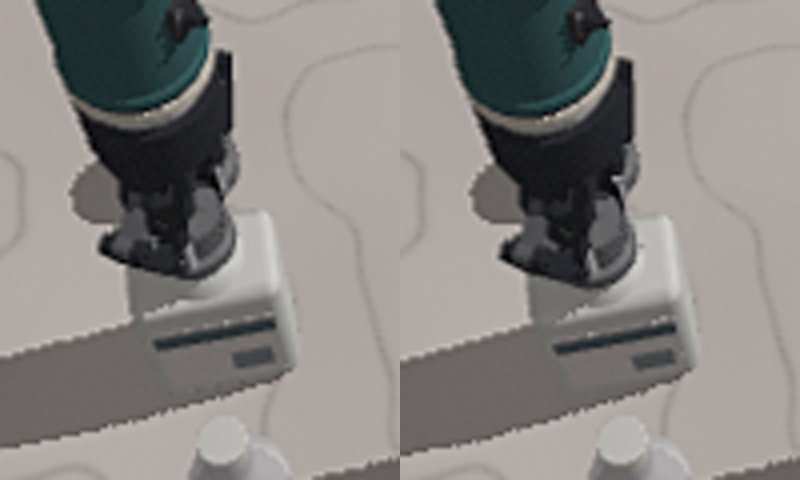

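Request:
arm_command --slide '[[-0.001,-0.0015,0.001],[-0.001,-0.0015,0.001],[-0.001,-0.0015,0.0015],[-0.0005,-0.001,0.002],[-0.0003,-0.0006,0.002],[-0.0003,-0.0006,0.002],[-0.0003,-0.0006,0.002],[-0.0003,-0.0006,0.002]]' --angular '[[0.4,-0.2,0],[0.4,-0.2,0],[0.4,-0.2,0],[0.3,-0.15,0],[0.2,-0.1,0],[0.2,-0.1,0],[0.2,-0.1,0],[0.2,-0.1,0]]' --hand '[0.02,0.02,0.02,0.02,0.02,0.02,0.02,0.02]'

```text
time: 18.55
tool_pos: [0.5603, -0.32, 0.1764]
tcp_rot: [-3.024, -0.816, 0.012]
wrist_force: [-1.8, 1.6, 9.0]
width: 0.458
```

```bash
python3 -c "
from plan import *
st();plan((.5599,-.3198,.1773),30.13,1)"
```

```text
t 18.55 p [ 0.5603 -0.32    0.1764] yaw 30.19 z [-0.01    0.0066 -0.9999] F [-1.8  1.6  9. ] M [ 0.14  0.27 -0.  ] w 0.03912631089097836 q [-0.56  0.26  1.73  0.    1.17  0.49]
dpos [-0.00040349  0.00024535  0.00088535] drot [-0.6  0.3  0.1]
slide [[-0.0002, -0.0004, -0.0009]]
ang [[-0.62, 0.31, 0.06]]
```

Request:
arm_command --slide '[[-0.0002,-0.0006,0.0025],[-0.0002,-0.0006,0.003],[-0.0003,-0.0008,0.003],[-0.0003,-0.0008,0.0032],[-0.0003,-0.0008,0.0032],[-0.0003,-0.0008,0.0032],[-0.0003,-0.0008,0.0032],[-0.0003,-0.0008,0.0032]]' --angular '[[0,0,0],[0,0,0],[0,0,0],[0.1,0,0],[0.1,0,0],[0.1,0,0],[0.1,0,0],[0.1,0,0]]' --hand '[0.02,0.02,0.02,0.02,0.02,0.02,0.02,0.02]'

```text
time: 19.35
tool_pos: [0.563, -0.3217, 0.1748]
tcp_rot: [3.029, 0.818, 0.011]
wrist_force: [-2.7, 1.6, 12.8]
width: 0.454
```

```bash
python3 -c "
from plan import *
st();plan((.5599,-.3198,.1773),30.13,1)"
```

```text
t 19.35 p [ 0.563  -0.3217  0.1748] yaw 30.21 z [ 0.0079 -0.0019 -1.    ] F [-2.7  1.6 12.8] M [0.21 0.65 0.01] w 0.03880393122342946 q [-0.56  0.25  1.74  0.    1.14  0.48]
dpos [-0.00305692  0.00193104  0.00245616] drot [ 0.3 -0.3  0.1]
slide [[-0.0017, -0.0032, -0.0025]]
ang [[0.32, -0.34, 0.08]]
```

```bash
cat > tw.py <<'E'
from plan import *
def tw(yaw0,n,corr,nc,c,dz,turn,tilt=(.15,.18)):
    sl=[];an=[];y=np.radians(yaw0)
    for i in range(n):
        X=np.array([np.cos(y),np.sin(y)]);Y=np.array([np.sin(y),-np.cos(y)])
        w=np.array([-.85,.53])*c+(np.array(corr)/nc if i<nc else 0)
        t=np.array(tilt);tr=turn[i]
        sl.append([round(w@X,4),round(w@Y,4),dz]);an.append([round(t@X,2),round(t@Y,2),-tr]);y+=np.radians(tr)
    print(sl);print(an)
E
python3 -c "
from tw import *
tw(30.2,8,(-.003,.0019),5,.0012,.0034,[2,4,4,4,4,4,4,4])"
```

```text
[[np.float64(-0.0009), np.float64(-0.0017), 0.0034], [np.float64(-0.0008), np.float64(-0.0017), 0.0034], [np.float64(-0.0007), np.float64(-0.0018), 0.0034], [np.float64(-0.0006), np.float64(-0.0018), 0.0034], [np.float64(-0.0005), np.float64(-0.0019), 0.0034], [np.float64(-0.0002), np.float64(-0.0012), 0.0034], [np.float64(-0.0001), np.float64(-0.0012), 0.0034], [np.float64(-0.0), np.float64(-0.0012), 0.0034]]
[[np.float64(0.22), np.float64(-0.08), -2], [np.float64(0.22), np.float64(-0.07), -4], [np.float64(0.23), np.float64(-0.06), -4], [np.float64(0.23), np.float64(-0.04), -4], [np.float64(0.23), np.float64(-0.02), -4], [np.float64(0.23), np.float64(-0.01), -4], [np.float64(0.23), np.float64(0.01), -4], [np.float64(0.23), np.float64(0.02), -4]]
```

Request:
arm_command --slide '[[-0.0009,-0.0017,0.0034],[-0.0009,-0.0017,0.0034],[-0.0009,-0.0017,0.0034],[-0.0008,-0.0017,0.0034],[-0.0006,-0.0015,0.0034],[-0.0005,-0.0012,0.0034],[-0.0004,-0.0012,0.0034],[-0.0003,-0.0012,0.0034]]' --angular '[[0.22,-0.08,0],[0.22,-0.08,0],[0.22,-0.08,-2],[0.22,-0.06,-3],[0.22,-0.05,-3],[0.23,-0.04,-3],[0.23,-0.03,-3],[0.23,-0.02,-3]]' --hand '[0.02,0.02,0.02,0.02,0.02,0.02,0.02,0.02]'

```text
time: 20.15
tool_pos: [0.562, -0.3204, 0.1744]
tcp_rot: [2.869, 1.273, 0.018]
wrist_force: [-3.0, 1.5, 12.5]
width: 0.46
```

```bash
python3 -c "
from plan import *
st();plan((.5599,-.3198,.1773),30.13,1)
im=bot.read_camera('scene');cv2.imwrite('pics/s14.png',im[:,:,::-1])
a=cv2.imread('pics/s12.png')[260:380,180:280];b=im[260:380,180:280,::-1]
k=lambda x:cv2.resize(x,None,fx=4,fy=4,interpolation=cv2.INTER_CUBIC)
cv2.imwrite('pics/i7.png',np.hstack([k(a),k(b)]))
"
```

```text
t 20.15 p [ 0.562  -0.3204  0.1744] yaw 47.84 z [ 0.0115  0.0023 -0.9999] F [-3.   1.5 12.5] M [ 0.32  0.45 -0.11] w 0.03928755979468905 q [-0.56  0.25  1.74  0.01  1.14  0.17]
dpos [-0.00213146  0.00062545  0.0028774 ] drot [ 0.3 -0.6 17.7]
slide [[-0.0009, -0.002, -0.0029]]
ang [[0.31, -0.6, 17.71]]
```

View pics/i7.png

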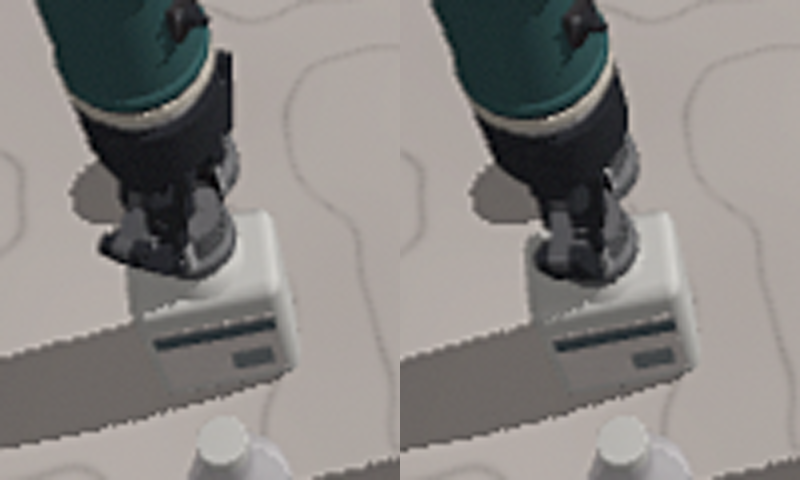

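```bash
python3 -c "
from tw import *
tw(47.8,8,(-.0021,.0006),6,.0012,.0036,[3.5]*8,(.13,.27))"
```

```text
[[np.float64(-0.0004), np.float64(-0.0015), 0.0036], [np.float64(-0.0003), np.float64(-0.0015), 0.0036], [np.float64(-0.0002), np.float64(-0.0015), 0.0036], [np.float64(-0.0001), np.float64(-0.0016), 0.0036], [np.float64(0.0), np.float64(-0.0016), 0.0036], [np.float64(0.0001), np.float64(-0.0016), 0.0036], [np.float64(0.0002), np.float64(-0.0012), 0.0036], [np.float64(0.0003), np.float64(-0.0012), 0.0036]]
[[np.float64(0.29), np.float64(-0.09), -3.5], [np.float64(0.29), np.float64(-0.07), -3.5], [np.float64(0.3), np.float64(-0.05), -3.5], [np.float64(0.3), np.float64(-0.03), -3.5], [np.float64(0.3), np.float64(-0.01), -3.5], [np.float64(0.3), np.float64(0.01), -3.5], [np.float64(0.3), np.float64(0.02), -3.5], [np.float64(0.3), np.float64(0.04), -3.5]]
```

Request:
arm_command --slide '[[-0.0004,-0.0015,0.0036],[-0.0003,-0.0015,0.0036],[-0.0002,-0.0015,0.0036],[-0.0001,-0.0016,0.0036],[0,-0.0016,0.0036],[0.0001,-0.0016,0.0036],[0.0002,-0.0012,0.0036],[0.0003,-0.0012,0.0036]]' --angular '[[0.29,-0.09,-3.5],[0.29,-0.07,-3.5],[0.3,-0.05,-3.5],[0.3,-0.03,-3.5],[0.3,0,-3.5],[0.3,0,-3.5],[0.3,0,-3.5],[0.3,0,-3.5]]' --hand '[0.02,0.02,0.02,0.02,0.02,0.02,0.02,0.02]'

```text
time: 21.0
tool_pos: [0.5623, -0.3203, 0.1743]
tcp_rot: [2.458, 1.956, 0.003]
wrist_force: [-2.6, 1.3, 13.6]
width: 0.458
```

```bash
python3 -c "
from tw import *
st();s=bot.read_state()
plan((.5599,-.3198,.1773),74,1)
tw(76,8,(.5599-s['tool_pos'][0],-.3198-s['tool_pos'][1]),6,.0012,.0036,[3.]*8,(.13,.2))"
```

```text
t 21.0 p [ 0.5623 -0.3203  0.1743] yaw 77.04 z [ 0.0018  0.0012 -1.    ] F [-2.6  1.3 13.6] M [ 0.29  0.55 -0.06] w 0.039139601018180786 q [-0.56  0.26  1.74  0.    1.15 -0.33]
dpos [-0.00238018  0.00051831  0.00302795] drot [ 0.1 -0.1  3. ]
slide [[-0.0, -0.0024, -0.003]]
ang [[0.08, -0.09, 3.04]]
[[np.float64(0.0004), np.float64(-0.0015), 0.0036], [np.float64(0.0004), np.float64(-0.0015), 0.0036], [np.float64(0.0005), np.float64(-0.0015), 0.0036], [np.float64(0.0006), np.float64(-0.0015), 0.0036], [np.float64(0.0007), np.float64(-0.0014), 0.0036], [np.float64(0.0007), np.float64(-0.0014), 0.0036], [np.float64(0.0007), np.float64(-0.001), 0.0036], [np.float64(0.0008), np.float64(-0.0009), 0.0036]]
[[np.float64(0.23), np.float64(0.08), -3.0], [np.float64(0.22), np.float64(0.09), -3.0], [np.float64(0.22), np.float64(0.1), -3.0], [np.float64(0.21), np.float64(0.11), -3.0], [np.float64(0.2), np.float64(0.12), -3.0], [np.float64(0.2), np.float64(0.13), -3.0], [np.float64(0.19), np.float64(0.14), -3.0], [np.float64(0.18), np.float64(0.15), -3.0]]
```

Request:
arm_command --slide '[[0.0004,-0.0015,0.0036],[0.0004,-0.0015,0.0036],[0.0005,-0.0015,0.0036],[0.0006,-0.0015,0.0036],[0.0007,-0.0014,0.0036],[0.0007,-0.0014,0.0036],[0.0005,-0.001,0.003],[0.0005,-0.0009,0.002]]' --angular '[[0.23,0.08,-3],[0.22,0.09,-3],[0.22,0.1,-3],[0.21,0.11,-3],[0.2,0.12,-2],[0.2,0.13,0],[0.15,0.1,0],[0.1,0.1,0]]' --hand '[0.02,0.02,0.02,0.02,0.02,0.02,0.02,0.02]'

```text
time: 21.8
tool_pos: [0.562, -0.3205, 0.1754]
tcp_rot: [2.187, 2.252, 0.006]
wrist_force: [-2.2, 1.7, 9.1]
width: 0.457
```

```bash
python3 -c "
from tw import *
st();s=bot.read_state()
plan((.5605,-.3198,.1773),90,1)
im=bot.read_camera('scene');cv2.imwrite('pics/s15.png',im[:,:,::-1])
a=cv2.imread('pics/s12.png')[260:380,180:280];b=im[260:380,180:280,::-1]
k=lambda x:cv2.resize(x,None,fx=4,fy=4,interpolation=cv2.INTER_CUBIC)
cv2.imwrite('pics/i8.png',np.hstack([k(a),k(b)]))"
```

```text
t 21.8 p [ 0.562  -0.3205  0.1754] yaw 91.7 z [ 4.2e-03  9.0e-04 -1.0e+00] F [-2.2  1.7  9.1] M [ 0.22  0.43 -0.04] w 0.039029068632416404 q [-0.56  0.25  1.74  0.    1.15 -0.59]
dpos [-0.00153852  0.00072351  0.00186563] drot [ 0.2 -0.   1.7]
slide [[0.0008, -0.0015, -0.0019]]
ang [[0.24, -0.05, 1.7]]
```

View pics/i8.png

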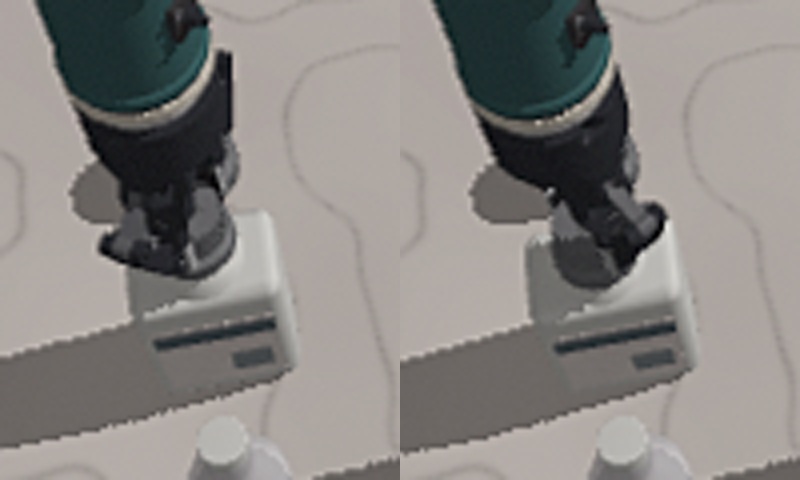

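Request:
arm_command --slide '[[0.0003,-0.0007,0.001],[0.0003,-0.0005,0],[0.0002,-0.0003,-0.0005],[0,0,-0.001],[0,0,-0.002],[0,0,-0.002],[0,0,-0.002],[0,0,-0.002]]' --angular '[[0.1,0,0],[0,0,0],[0,0,0],[0,0,0],[0,0,0],[0,0,0],[0,0,0],[0,0,0]]' --hand '[0.02,0.02,0.02,0.02,0.02,0.02,0.02,0.02]'

```text
time: 22.65
tool_pos: [0.5595, -0.3192, 0.1856]
tcp_rot: [-2.188, -2.254, -0.003]
wrist_force: [-0.5, 0.8, -1.1]
width: 0.456
```

```bash
python3 -c "
from tw import *
st();s=bot.read_state()
plan((.5603,-.3199,.1873),91.7,1)
im=bot.read_camera('scene');cv2.imwrite('pics/s16.png',im[:,:,::-1])
a=cv2.imread('pics/s12.png')[260:380,180:280];b=im[260:380,180:280,::-1]
k=lambda x:cv2.resize(x,None,fx=4,fy=4,interpolation=cv2.INTER_CUBIC)
cv2.imwrite('pics/i9.png',np.hstack([k(a),k(b)]))"
```

```text
t 22.65 p [ 0.5595 -0.3192  0.1856] yaw 91.71 z [ 0.001   0.0016 -1.    ] F [-0.5  0.8 -1.1] M [0.07 0.13 0.05] w 0.0389062492424738 q [-0.56  0.24  1.73  0.    1.17 -0.59]
dpos [ 0.0007644  -0.00069138  0.0016908 ] drot [ 0.1 -0.1  0. ]
slide [[-0.0007, 0.0007, -0.0017]]
ang [[0.06, -0.09, 0.01]]
```

View pics/i9.png

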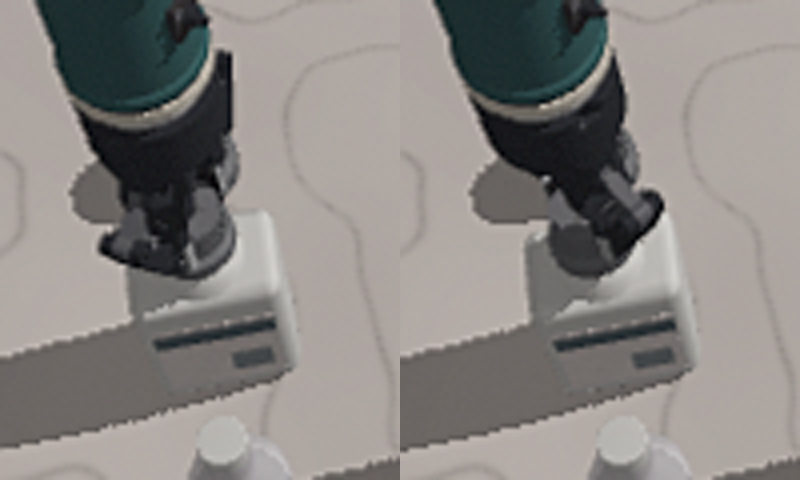

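Request:
arm_command --slide '[[0,0,-0.003],[0,0,-0.004],[0,0,-0.005],[0,0,-0.005],[0,0,-0.005],[0,0,-0.005],[0,0,-0.005],[0,0,-0.004]]' --angular '[[0,0,0],[0,0,0],[0,0,0],[0,0,0],[0,0,0],[0,0,0],[0,0,0],[0,0,0]]' --hand '[0.02,0.02,0.02,0.02,0.02,0.02,0.02,0.02]'

```text
time: 23.5
tool_pos: [0.5611, -0.32, 0.2263]
tcp_rot: [2.185, 2.252, 0.005]
wrist_force: [-0.4, 0.3, -0.2]
width: 0.455
```

```bash
python3 -c "
from tw import *
st();s=bot.read_state()
plan((.5599,-.3198,.261),91.7,1)"
```

```text
t 23.5 p [ 0.5611 -0.32    0.2263] yaw 91.71 z [ 5.e-03 -3.e-04 -1.e+00] F [-0.4  0.3 -0.2] M [ 0.04  0.01 -0.01] w 0.03885721067345177 q [-0.56  0.21  1.69  0.    1.23 -0.59]
dpos [-0.00118097  0.00017262  0.03468129] drot [0.3 0.  0. ]
slide [[0.0002, -0.001, -0.0347]]
ang [[0.29, 0.03, 0.01]]
```

Request:
arm_command --slide '[[0,-0.0005,-0.004],[0,-0.0005,-0.007],[0,0,-0.007],[0,0,-0.006],[0,0,-0.004],[0,0,-0.002],[0,0,0],[0,0,0]]' --angular '[[0.2,0,0],[0,0,0],[0,0,0],[0,0,0],[0,0,0],[0,0,0],[0,0,0],[0,0,0]]' --hand '[0.02,0.02,0.02,0.02,0.02,0.02,0.02,0.02]'

```text
time: 24.3
tool_pos: [0.5604, -0.3203, 0.2603]
tcp_rot: [2.186, 2.252, 0.002]
wrist_force: [-0.4, -0.4, -0.7]
width: 0.456
```

```bash
python3 -c "
from tw import *
st();s=bot.read_state()
plan((.5599,-.3198,.261),91.7,1)
im=bot.read_camera('scene');cv2.imwrite('pics/s17.png',im[:,:,::-1])
crop('pics/s17.png','pics/j1.png',180,230,300,380,4)
im=bot.read_camera('top');cv2.imwrite('pics/top17.png',im[:,:,::-1])
crop('pics/s17.png','pics/j2.png',360,200,480,300,6)"
```

```text
t 24.3 p [ 0.5604 -0.3203  0.2603] yaw 91.71 z [ 0.003  -0.0015 -1.    ] F [-0.4 -0.4 -0.7] M [ 0.01  0.01 -0.02] w 0.03891966144206503 q [-0.56  0.19  1.65  0.    1.29 -0.59]
dpos [-0.00049654  0.00048071  0.00066656] drot [0.2 0.1 0. ]
slide [[0.0005, -0.0005, -0.0007]]
ang [[0.17, 0.09, 0.01]]
```

View pics/j1.png

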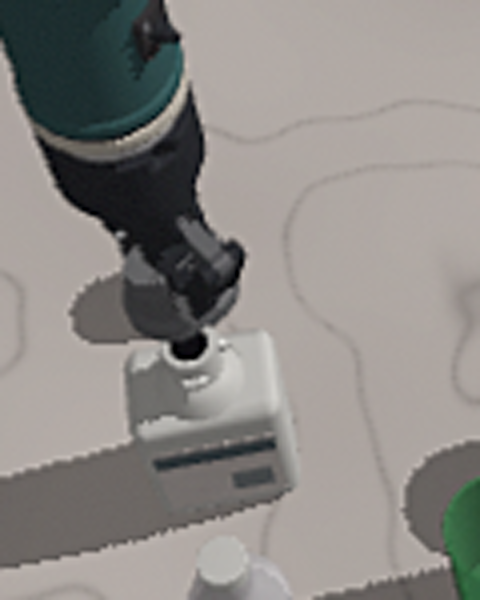

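View pics/top17.png

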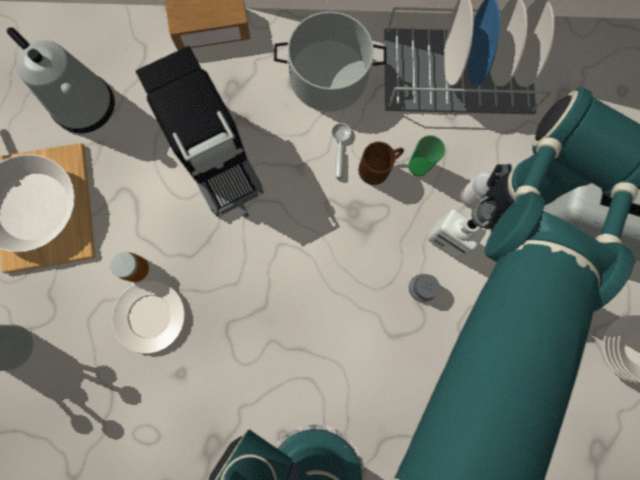

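View pics/s17.png

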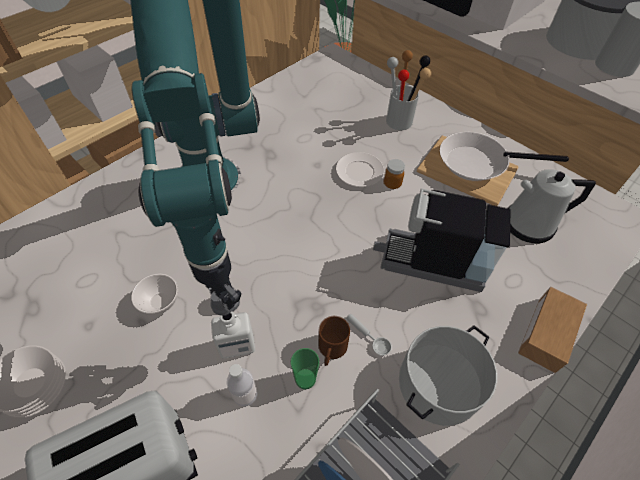

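View pics/j2.png

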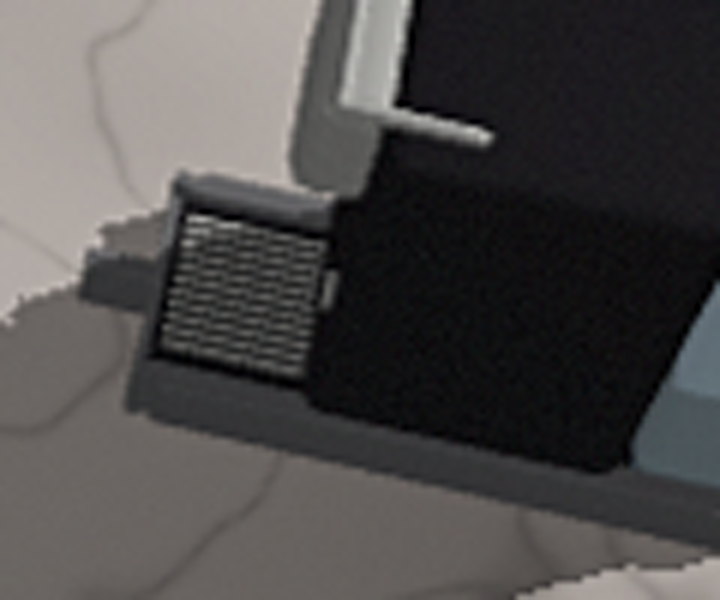

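```bash
python3 - <<'E'
from cap import *
p=(.5604,-.3203)
for b in (.2373,):
    circ("pics/s17.png","pics/k1.png","scene",p,(195,270,260,340),9,[(.0205,b+.04),(.0255,b),(.0255,b+.013)])
    circ("pics/top17.png","pics/k2.png","top",p,(420,160,520,260),6,[(.0205,b+.04),(.0255,b),(.0255,b+.013)])
E
```

```text
[ 0.55939684 -0.31756979  0.195     ] [ 0.55963658 -0.31973618  0.195     ]
cap [ 0.55948272 -0.31856246] [ 0.47119982 -0.02998137  0.36025899 -0.36618317]
```

View pics/k1.png

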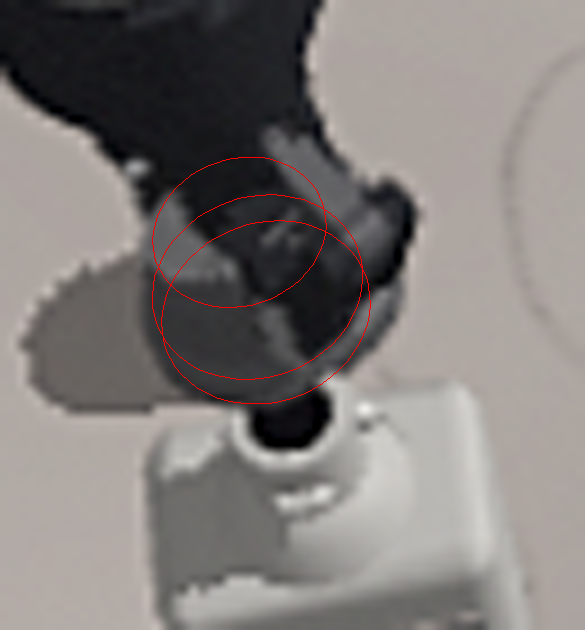

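View pics/k2.png

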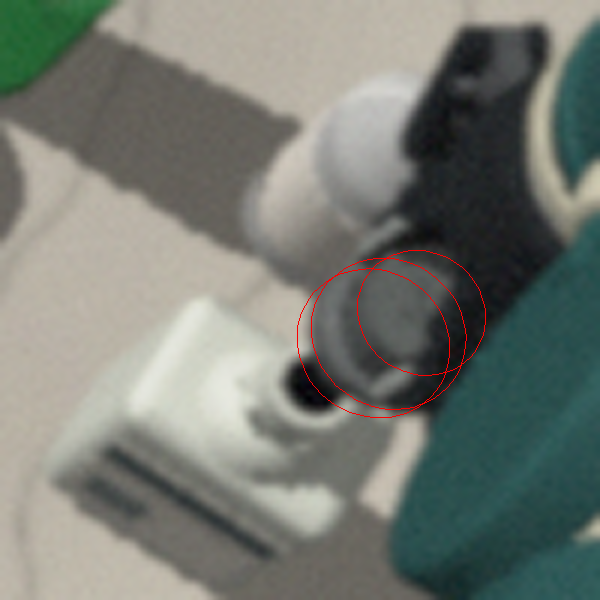

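```bash
python3 - <<'E'
from h import *
a=cv2.imread("pics/s17.png")[285:335,200:255];b=cv2.imread("pics/top17.png")[190:240,460:515]
f=lambda x:cv2.resize(np.clip(255*(x/255.)**.5,0,255).astype(np.uint8),(390,390) ,interpolation=cv2.INTER_CUBIC)
cv2.imwrite("pics/k3.png",np.hstack([f(a),f(b)]))
E
```

```text
(no output)
```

View pics/k3.png

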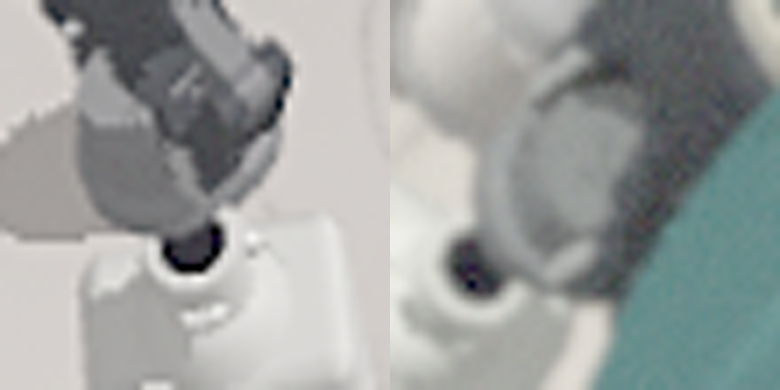

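```bash
python3 - <<'E'
from h import *
for n,(x0,y0,x1,y1) in {"top":(455,185,515,245),"scene":(200,280,250,330)}.items():
    m=np.mean([bot.read_camera(n).astype(float) for _ in range(6)],0)[:,:,::-1]
    np.save(f"pics/{n}_avg.npy",m)
    a=m[y0:y1,x0:x1]
    a=np.clip(255*(a/255.)**.5,0,255).astype(np.uint8);a=cv2.resize(a,(600,600),interpolation=cv2.INTER_CUBIC)
    k=600/(x1-x0);cv2.imwrite(f"pics/l_{n}_raw.png",a)
    t=np.linspace(0,2*np.pi,80);p=(.5604,-.3203)
    for tilt,col in((0,(0,0,255)),(8,(0,255,0))):
        th=np.radians(tilt)
        for R,z in[(.0205,.04),(.0255,.0),(.0255,.013)]:
            h=z-.03;X=np.c_[R*np.cos(t),R*np.sin(t),0*t+h]
            X=np.c_[X[:,0],X[:,1]*np.cos(th)+X[:,2]*np.sin(th),-X[:,1]*np.sin(th)+X[:,2]*np.cos(th)]+[p[0],p[1],.2673]
            q=(proj(n,X)+.5-[x0,y0])*k;cv2.polylines(a,[q.astype(np.int32)],True,col,1)
    cv2.imwrite(f"pics/l_{n}.png",a)
E
```

```text
(no output)
```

View pics/l_top.png

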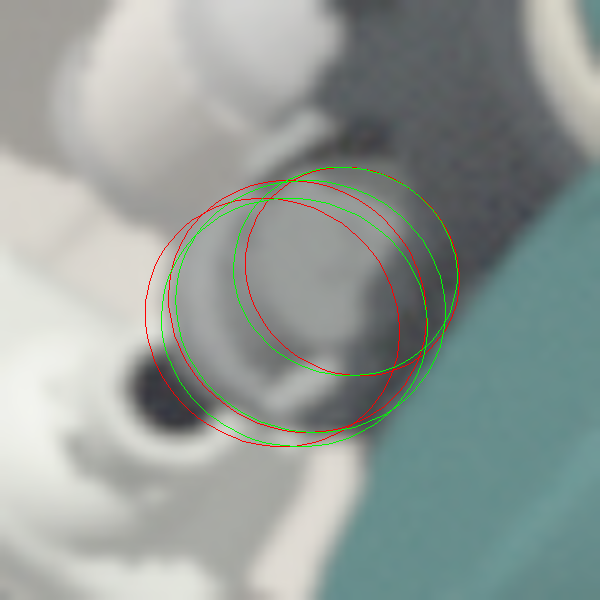

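View pics/l_top_raw.png

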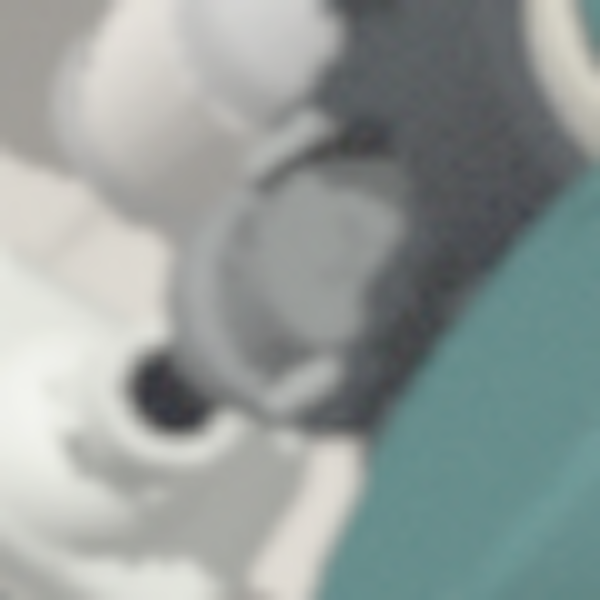

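View pics/l_scene.png

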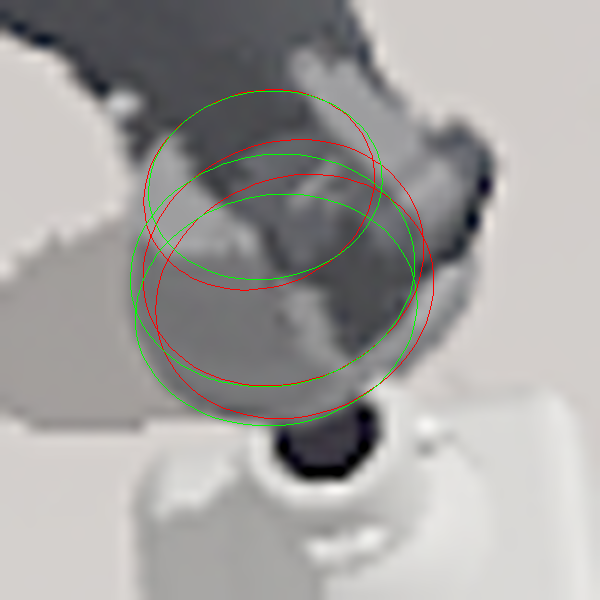

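View pics/l_scene_raw.png

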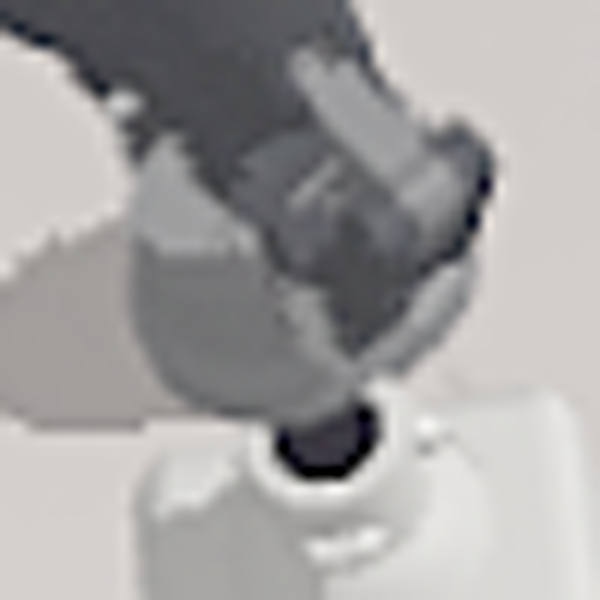

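The pose matches, but both views show the cap tilted about the jaw axis by roughly 10°, with its top leaning to +y. I'll tilt the tool back by that much.

Request:
arm_command --slide '[[0,0,0],[0,0,0],[0,0,0],[0,0,0],[0,0,0],[0,0,0],[0,0,0],[0,0,0]]' --angular '[[0,1.5,0],[0,2,0],[0,2,0],[0,2,0],[0,1.5,0],[0,0,0],[0,0,0],[0,0,0]]' --hand '[0.02,0.02,0.02,0.02,0.02,0.02,0.02,0.02]'

```text
time: 25.8
tool_pos: [0.5604, -0.3211, 0.2602]
tcp_rot: [-2.102, -2.165, -0.181]
wrist_force: [-0.3, 0.3, -1.4]
width: 0.459
```

```bash
cat > lv.py <<'E'
from plan import *
import sys
st();s=bot.read_state();R=Ro.from_rotvec(s["tcp_rot"]);tag=sys.argv[1]
tz=R.as_matrix()[:,2]; g=s["tool_pos"]-tz*float(sys.argv[2] if len(sys.argv)>2 else .007)
for n,(x0,y0,x1,y1) in {"top":(455,185,515,245),"scene":(200,280,250,330)}.items():
    m=np.mean([bot.read_camera(n).astype(float) for _ in range(5)],0)[:,:,::-1]
    cv2.imwrite(f"pics/full_{n}_{tag}.png",m.astype(np.uint8))
    a=m[y0:y1,x0:x1]
    a=np.clip(255*(a/255.)**.5,0,255).astype(np.uint8);a=cv2.resize(a,(395,395),interpolation=cv2.INTER_CUBIC);raw=a.copy()
    k=395/(x1-x0);t=np.linspace(0,2*np.pi,80)
    for Rr,z in[(.0205,.04),(.0255,.0),(.0255,.013)]:
        X=np.c_[Rr*np.cos(t),Rr*np.sin(t),0*t+z-.03]+g
        q=(proj(n,X)+.5-[x0,y0])*k;cv2.polylines(a,[q.astype(np.int32)],True,(0,0,255),1)
    cv2.imwrite(f"pics/lv_{n}_{tag}.png",np.hstack([raw,a]))
E
python3 lv.py a
```

```text
t 25.8 p [ 0.5604 -0.3211  0.2602] yaw 91.71 z [-0.0017  0.1673 -0.9859] F [-0.3  0.3 -1.4] M [-0.11 -0.04 -0.01] w 0.03916372722144819 q [-0.63  0.26  1.58  0.14  1.4  -0.69]
```

View pics/lv_top_a.png

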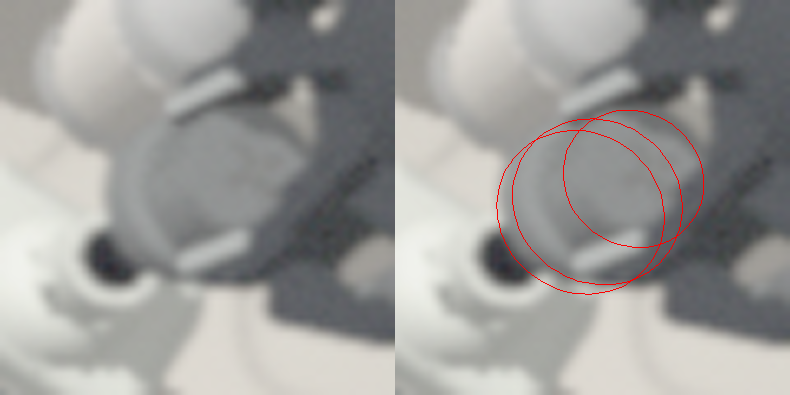

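View pics/lv_scene_a.png

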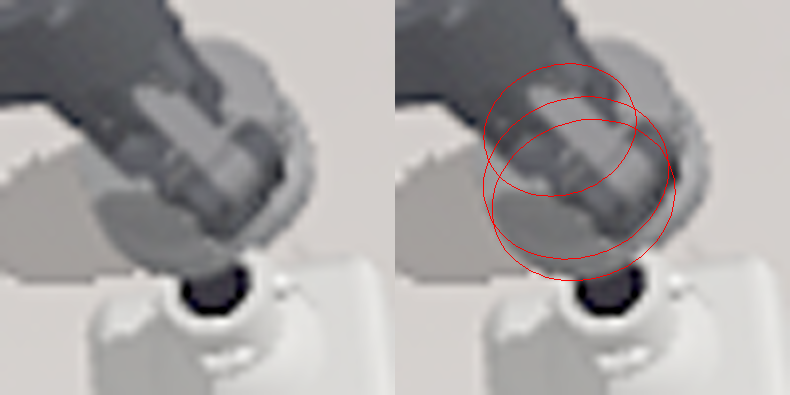

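```bash
python3 - <<'E'
from h import *
def big(f,x0,y0,x1,y1):
    a=cv2.imread(f)[y0:y1,x0:x1];a=np.clip(255*(a/255.)**.6,0,255).astype(np.uint8)
    return cv2.resize(a,(600,600),interpolation=cv2.INTER_LANCZOS4)
cv2.imwrite("pics/n1.png",big("pics/full_top_a.png",460,190,510,240))
cv2.imwrite("pics/n2.png",big("pics/full_scene_a.png",200,275,255,330))
E
```

```text
(no output)
```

View pics/n1.png

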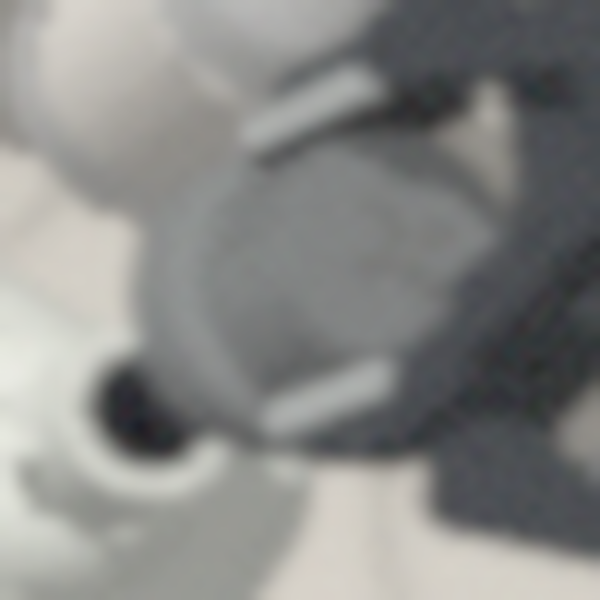

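View pics/n2.png

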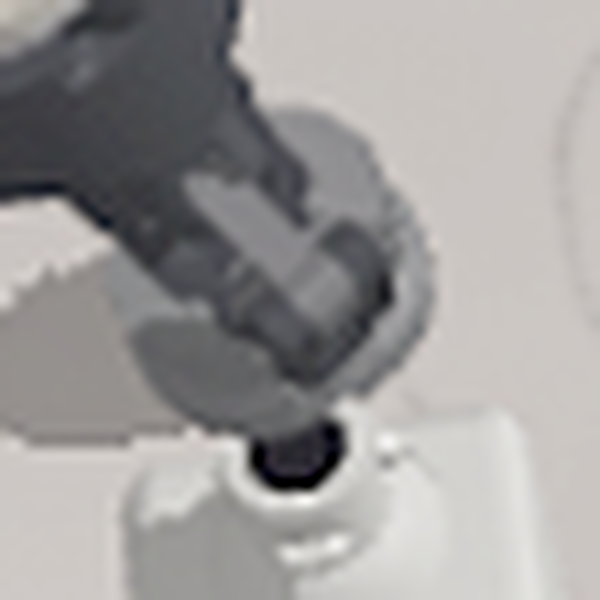

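```bash
cat > rend.py <<'E'
from plan import *
def surf():
    P=[];L=[]
    a=np.linspace(0,2*np.pi,900)
    def side(R,z0,z1,l):
        for z in np.linspace(z0,z1,90): P.append(np.c_[R*np.cos(a),R*np.sin(a),0*a+z]);L.append(np.full(len(a),l))
    def disc(r0,r1,z,l):
        for r in np.linspace(r0,r1,120): P.append(np.c_[r*np.cos(a),r*np.sin(a),0*a+z]);L.append(np.full(len(a),l))
    side(.0255,0,.013,0);disc(.0205,.0255,.013,1);side(.0205,.013,.04,2);disc(0,.0205,.04,3);disc(0,.0255,0,4)
    return np.vstack(P),np.concatenate(L)
PT,LB=surf();COL=np.array([(80,80,200),(80,220,220),(200,120,60),(90,230,90),(0,0,0)],np.uint8)
def render(n,g,th,box,S,off=(0,0)):
    x0,y0,x1,y1=box;k=S/(x1-x0)
    X=Ro.from_rotvec([np.radians(th),0,0]).apply(PT-[0,0,.03])+g
    c=C[n];d=(X@c["R"].T+c["t"])[:,2];q=((proj(n,X)+.5-[x0,y0]+np.array(off))*k).astype(int)
    o=np.argsort(-d);im=np.zeros((S,S,3),np.uint8);ok=o[(q[o]>=0).all(1)&(q[o]<S).all(1)]
    im[q[ok,1],q[ok,0]]=COL[LB[ok]];return cv2.medianBlur(im,3)
def compare(f,n,g,ths,box,S,dst,off=(0,0)):
    x0,y0,x1,y1=box;a=cv2.imread(f)[y0:y1,x0:x1];a=np.clip(255*(a/255.)**.6,0,255).astype(np.uint8);a=cv2.resize(a,(S,S),interpolation=cv2.INTER_LANCZOS4)
    t=[a]
    for th in ths:
        r=render(n,g,th,box,S,off);b=a.copy()
        for l in range(4):
            m=(np.abs(r.astype(int)-COL[l]).sum(2)<10).astype(np.uint8)
            cs,_=cv2.findContours(m,cv2.RETR_EXTERNAL,cv2.CHAIN_APPROX_NONE);cs=[c for c in cs if len(c)>30]
            cv2.drawContours(b,cs,-1,tuple(int(v) for v in COL[l]),1)
        cv2.putText(b,str(th),(5,20),0,.6,(0,0,255),2);t.append(b)
    while len(t)%3:t.append(a*0)
    cv2.imwrite(dst,np.vstack([np.hstack(t[i:i+3]) for i in range(0,len(t),3)]))
E
python3 - <<'E'
from rend import *
s=bot.read_state();tz=Ro.from_rotvec(s["tcp_rot"]).as_matrix()[:,2];g=s["tool_pos"]-.007*tz
compare("pics/full_top_a.png","top",g,[-12,-6,0,6,12],(460,190,510,240),266,"pics/o1.png")
compare("pics/full_scene_a.png","scene",g,[-12,-6,0,6,12],(200,275,255,330),266,"pics/o2.png")
E
```

```text
(no output)
```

View pics/o1.png

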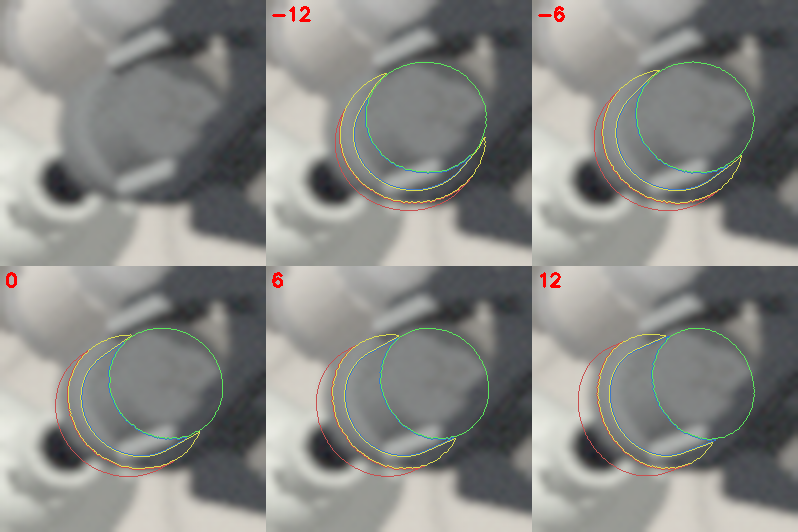

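View pics/o2.png

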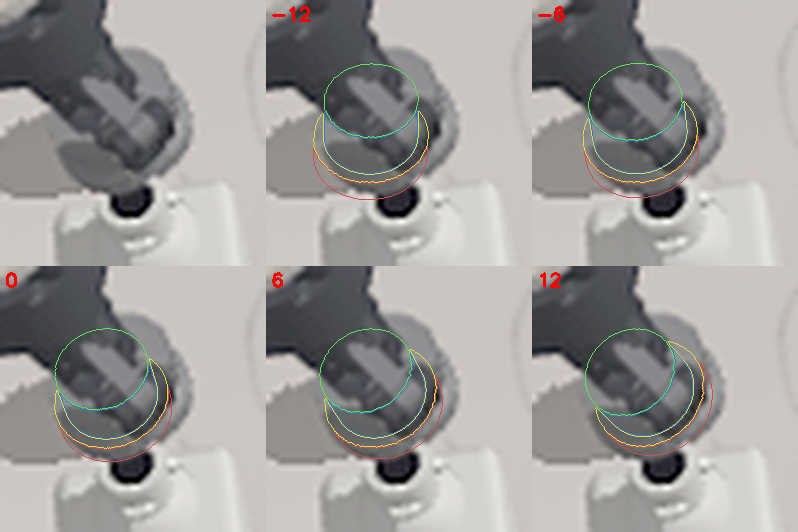

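```bash
python3 - <<'E'
import rend
from rend import *
def enh(src,dst,box,lo,hi):
    m=src.mean(2) if src.ndim==3 else src
    e=np.clip((m-lo)/(hi-lo),0,1)*255
    cv2.imwrite(dst,cv2.cvtColor(e.astype(np.uint8),cv2.COLOR_GRAY2BGR))
b=np.load("pics/top_avg.npy");a=cv2.imread("pics/full_top_a.png").astype(float)
print(a[205:230,470:500].mean(2)[::5,::3].round(),b[205:230,470:500].mean(2)[::5,::3].round())
enh(b,"pics/eb.png",None,30,140);enh(a,"pics/ea.png",None,30,140)
g0=np.array([.5604,-.3203,.2673]);s=bot.read_state();tz=Ro.from_rotvec(s["tcp_rot"]).as_matrix()[:,2];g=s["tool_pos"]-.007*tz
compare("pics/eb.png","top",g0,[-20,-10,0],(460,190,510,240),390,"pics/o3.png")
compare("pics/ea.png","top",g,[-10,0],(460,190,510,240),266,"pics/o4.png")
for i in(3,):
    im=cv2.imread("pics/o3.png");print(im.shape);cv2.imwrite("pics/o3.png",cv2.resize(np.vstack([np.hstack([im[:390,:390],im[:390,390:780]]),np.hstack([im[:390,780:],im[390:,:390]])]),(760,600)))
E
```

```text
[[ 91.  92.  96.  93.  77.  87.  86.  82.  71.  59.]
 [161.  97.  98.  80.  87.  85.  85.  80.  80.  81.]
 [145.  91.  95.  83.  76.  81.  85.  84.  81.  55.]
 [ 58.  70.  89.  84.  58.  55.  74. 113.  40.  36.]
 [ 15.  17.  45.  57. 108.  93.  48.  38.  30.  24.]] [[ 95.  95. 100.  96.  86.  95.  94.  89.  59.  32.]
 [177. 104. 100.  84.  95.  95.  93.  89.  48.  31.]
 [166.  96.  96.  74.  84.  94.  95.  56.  32.  22.]
 [ 59.  67.  97.  72.  52.  57.  73.  34.  21.  27.]
 [ 18.  17.  47.  67. 112.  73.  35.  24.  42.  65.]]
(780, 1170, 3)
```

View pics/o3.png

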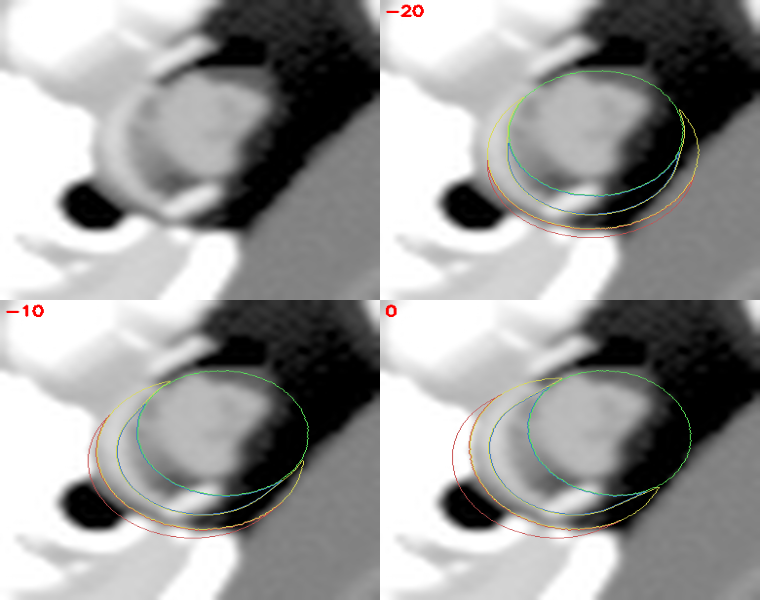

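View pics/o4.png

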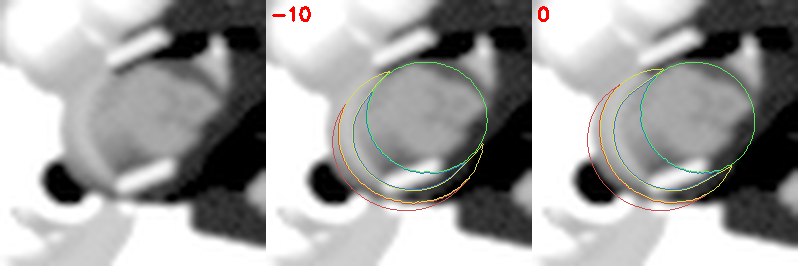

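```bash
python3 - <<'E'
from rend import *
b=np.load("pics/top_avg.npy").mean(2);a=cv2.imread("pics/full_top_a.png").astype(float).mean(2);z=cv2.imread("pics/top9.png").astype(float).mean(2)
for r in(206,208,210,212): print(r,"pre",b[r,464:500].round().astype(int))
for r in(206,208,210,212): print(r,"now",a[r,464:500].round().astype(int))
for r in (222,224,226): print(r,"closed",z[r,452:490].round().astype(int))
for th in(-10,-5,0,5,10):
  for nm,g in(("pre",[.5604,-.3203,.2673]),("now",[.5604,-.3211-.007*.167,.267])):
    X=Ro.from_rotvec([np.radians(th),0,0]).apply(PT-[0,0,.03])+g
    q=proj("top",X);o=[]
    for r in(208,210):
      m=abs(q[:,1]-r)<.5; o+= [q[m][:,0].min().round(1), q[m&(LB==2)][:,0].min().round(1), q[m&(LB==3)][:,0].min().round(1)]
    print(th,nm,o)
X=PT+[.5594,-.3185,.155];q=proj("top",X)
for r in(222,224,226):
  m=abs(q[:,1]-r)<.5;print("closed model",r,q[m][:,0].min().round(1), q[m&(LB==2)][:,0].min().round(1), q[m&(LB==3)][:,0].min().round(1),q[m&(LB==3)][:,0].max().round(1))
E
```

```text
206 pre [155 150 132 109  98  95  94  93  93  93  95 100 104 104  96  83  82  87
  91  96  95  96  96  95  92  89  90  93  92  86  75  53  39  35  32  30]
208 pre [169 175 175 170 164 158 138 113  99  96 101 109 108  98  81  75  80  92
  95  95  94  96  96  95  93  87  86  89  90  87  73  54  39  37  29  30]
210 pre [179 181 181 181 183 183 177 154 121 104 108 110 100  88  84  84  87  93
  95  96  96  95  96  96  93  89  87  89  85  68  48  37  35  31  26  24]
212 pre [182 182 183 183 183 184 175 145 111 105 111 110  96  80  75  80  86  90
  94  96  95  95  92  88  87  85  83  75  58  42  36  34  28  24  22  21]
206 now [152 146 127 108  95  92  93  92  91  92  92  96 100  99  94  86  82  79
  81  85  87  86  85  85  85  83  81  80  81  82  81  81  79  76  65  55]
208 now [166 171 171 166 160 155 136 110  97  95  98 100 100  93  90  84  81  83
  83  84  87  87  86  85  85  85  84  80  76  79  82  80  78  80  82  78]
210 now [175 177 179 178 179 176 161 130 102  97  98 101  98  92  84  80  83  85
  87  88  86  85  85  86  85  84  84  80  77  79  80  78  77  81  82  80]
212 now [178 17
[... 1281 characters left out ...]
float64(476.9), np.float64(480.3), np.float64(471.3), np.float64(475.7), np.float64(480.0)]
5 pre [np.float64(470.5), np.float64(475.3), np.float64(480.1), np.float64(469.3), np.float64(474.2), np.float64(479.9)]
5 now [np.float64(471.5), np.float64(476.3), np.float64(481.1), np.float64(470.2), np.float64(475.2), np.float64(480.9)]
10 pre [np.float64(469.5), np.float64(474.8), np.float64(481.0), np.float64(468.4), np.float64(473.8), np.float64(480.8)]
10 now [np.float64(470.5), np.float64(475.8), np.float64(481.9), np.float64(469.4), np.float64(474.8), np.float64(481.8)]
closed model 222 455.3 459.3 463.4 483.0
closed model 224 454.9 459.1 463.7 482.9
closed model 226 454.8 459.2 464.4 482.5
```

The closed, known-level cap shows the same edge offset of about 1.6 px in the top camera. Against that reference, the wall and top edges before the correction match a level cap, so I misread the tilt. I'll undo the rotation.

```bash
python3 -c "
from plan import *
plan((.5602,-.3203,.2605),91.7,6)"
```

```text
dpos [-3.71891143e-04  6.70989352e-04 -2.39685244e-06] drot [ 0.2 -9.6  0. ]
slide [[0.0001, -0.0001, 0.0], [0.0001, -0.0, 0.0], [0.0001, -0.0001, 0.0], [0.0002, -0.0, 0.0001], [0.0001, -0.0001, -0.0], [0.0001, -0.0001, -0.0]]
ang [[0.03, -1.6, 0.0], [0.03, -1.6, 0.0], [0.03, -1.6, 0.0], [0.03, -1.6, 0.0], [0.03, -1.6, 0.0], [0.03, -1.6, 0.0]]
```

Request:
arm_command --slide '[[0,0,0],[0,0,0],[0,0,0],[0,0,0],[0,0,0],[0,0,0],[0,0,0],[0,0,0]]' --angular '[[0,-1.5,0],[0,-2,0],[0,-2,0],[0,-2,0],[0,-2,0],[0,-0.3,0],[0,0,0],[0,0,0]]' --hand '[0.02,0.02,0.02,0.02,0.02,0.02,0.02,0.02]'

```text
time: 27.1
tool_pos: [0.5609, -0.3192, 0.2616]
tcp_rot: [2.173, 2.244, -0.014]
wrist_force: [0.5, 0.1, 0.6]
width: 0.456
```

```bash
python3 - <<'E'
from rend import *
st()
m={}
for n in("top","scene"):
    m[n]=np.mean([bot.read_camera(n).astype(float) for _ in range(5)],0)[:,:,::-1];cv2.imwrite(f"pics/full_{n}_b.png",m[n].astype(np.uint8))
b=m["top"].mean(2)
for r in(208,210): print(b[r,464:500].round().astype(int))
s=bot.read_state();tz=Ro.from_rotvec(s["tcp_rot"]).as_matrix()[:,2];g=s["tool_pos"]-.007*tz
# closed reference: same render on the known-level closed cap
compare("pics/s9.png","scene",np.array([.5594,-.3195,.185]),[-8,0,8],(200,285,255,340),390,"pics/r1.png")
compare("pics/full_scene_b.png","scene",g,[-8,0,8],(200,270,255,325),390,"pics/r2.png")
for f in("r1","r2"):
    im=cv2.imread(f"pics/{f}.png");cv2.imwrite(f"pics/{f}.png",cv2.resize(np.vstack([np.hstack([im[:390,:390],im[:390,390:780]]),np.hstack([im[:390,780:],im[390:,:390]])]),(600,600)))
E
```

```text
t 27.1 p [ 0.5609 -0.3192  0.2616] yaw 91.84 z [ 0.0061 -0.0187 -0.9998] F [0.5 0.1 0.6] M [ 0.02  0.01 -0.04] w 0.03897362593537516 q [-0.55  0.19  1.66 -0.01  1.28 -0.58]
[169 176 176 170 164 159 139 113 100  97 106 111 105  92  80  82  87  94
  97  96  97  97  97  94  94  89  87  90  86  73  54  41  34  29  28  24]
[180 182 182 183 183 183 177 151 119 105 111 111  99  84  77  80  87  94
  97  96  97  97  95  96  92  88  89  82  67  47  38  33  28  24  19  23]
```

View pics/r1.png

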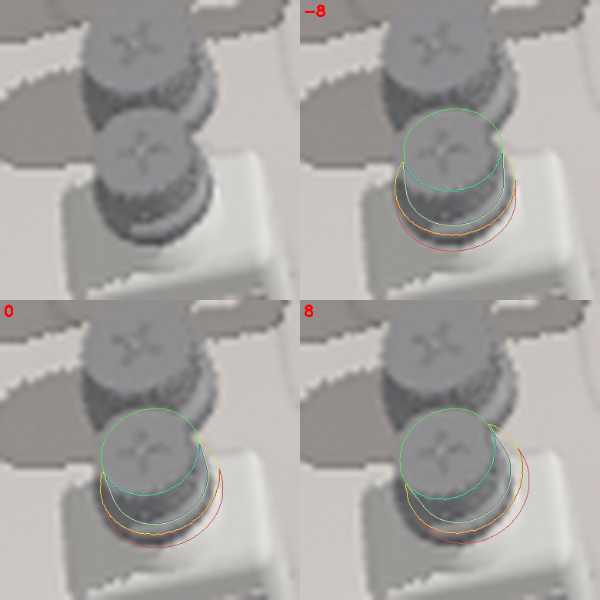

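View pics/r2.png

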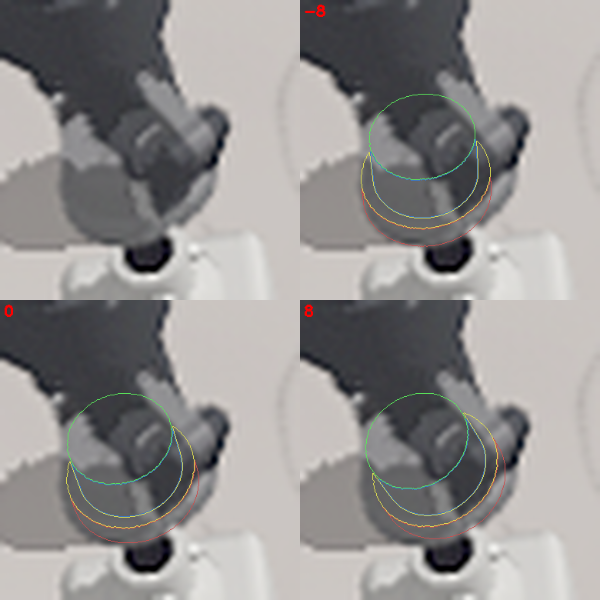

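```bash
python3 -c "
from plan import *
st();plan((.5602,-.3200,.261),91.8,1)"
```

```text
t 27.6 p [ 0.5607 -0.3196  0.2612] yaw 91.8 z [ 0.0056 -0.0185 -0.9998] F [ 1.1  0.4 -0.4] M [-0.08  0.   -0.  ] w 0.039181925236073285 q [-0.55  0.19  1.66 -0.01  1.28 -0.58]
dpos [-0.00052558 -0.00035385 -0.00023135] drot [0.3 1.1 0. ]
slide [[-0.0003, -0.0005, 0.0002]]
ang [[0.29, 1.07, 0.0]]
```

Request:
arm_command --slide '[[0,0,0],[0,0,0],[0,0,0],[0,0,0],[0,0,0],[0,0,0],[0,0,0],[0,0,0]]' --angular '[[0.2,0.7,0],[0,0,0],[0,0,0],[0,0,0],[0,0,0],[0,0,0],[0,0,0],[0,0,0]]' --hand '[0.02,0.02,0.02,0.02,0.02,0.02,0.02,0.02]'

```text
time: 28.4
tool_pos: [0.5607, -0.3198, 0.2611]
tcp_rot: [2.183, 2.253, -0.004]
wrist_force: [0.2, 0.1, -0.2]
width: 0.454
```

```bash
python3 - <<'E'
from plan import *
st()
im=bot.read_camera("scene");cv2.imwrite("pics/sF.png",im[:,:,::-1])
t=bot.read_camera("top").astype(int);t0=cv2.imread("pics/top0.png")[:,:,::-1].astype(int)
d=(np.abs(t-t0).max(2)>45).astype(np.uint8)
n,_,stt,_=cv2.connectedComponentsWithStats(cv2.morphologyEx(d,cv2.MORPH_OPEN,np.ones((3,3))))
print([tuple(x) for x in stt[1:] if x[4]>25])
d=(np.abs(im.astype(int)-cv2.imread("pics/scene0.png")[:,:,::-1]).max(2)>45).astype(np.uint8)
n,_,stt,_=cv2.connectedComponentsWithStats(cv2.morphologyEx(d,cv2.MORPH_OPEN,np.ones((3,3))))
print([tuple(x) for x in stt[1:] if x[4]>25])
st()
E
```

```text
t 28.4 p [ 0.5607 -0.3198  0.2611] yaw 91.78 z [ 0.0013 -0.0052 -1.    ] F [ 0.2  0.1 -0.2] M [-0.02 -0.03 -0.05] w 0.03876086770659747 q [-0.55  0.19  1.65 -0.    1.3  -0.59]
[(np.int32(404), np.int32(89), np.int32(236), np.int32(391), np.int32(40673)), (np.int32(556), np.int32(90), np.int32(20), np.int32(33), np.int32(157)), (np.int32(534), np.int32(130), np.int32(9), np.int32(10), np.int32(66)), (np.int32(224), np.int32(165), np.int32(35), np.int32(59), np.int32(538)), (np.int32(612), np.int32(172), np.int32(28), np.int32(16), np.int32(272)), (np.int32(206), np.int32(181), np.int32(11), np.int32(20), np.int32(75)), (np.int32(603), np.int32(190), np.int32(30), np.int32(42), np.int32(714)), (np.int32(537), np.int32(210), np.int32(22), np.int32(16), np.int32(224)), (np.int32(339), np.int32(213), np.int32(62), np.int32(78), np.int32(3196)), (np.int32(457), np.int32(214), np.int32(20), np.int32(24), np.int32(287)), (np.int32(469), np.int32(221), np.int32(7), np.int32(7), np.int32(38)), (np.int32(595), np.int32(233), np.int32(25), np.int32(10), np.int32(186)), (np.int32(469), np.int32(2
[... 1819 characters left out ...]
), (np.int32(0), np.int32(207), np.int32(114), np.int32(42), np.int32(1575)), (np.int32(373), np.int32(241), np.int32(21), np.int32(9), np.int32(140)), (np.int32(253), np.int32(264), np.int32(61), np.int32(59), np.int32(1352)), (np.int32(212), np.int32(303), np.int32(5), np.int32(8), np.int32(28)), (np.int32(214), np.int32(312), np.int32(25), np.int32(18), np.int32(265)), (np.int32(0), np.int32(351), np.int32(44), np.int32(60), np.int32(1287)), (np.int32(41), np.int32(360), np.int32(121), np.int32(55), np.int32(2784))]
t 28.5 p [ 0.5607 -0.3198  0.2611] yaw 91.79 z [ 0.0013 -0.0051 -1.    ] F [-0.6 -0.1 -0.2] M [ 0.09  0.02 -0.04] w 0.03897816734572364 q [-0.55  0.19  1.65 -0.    1.3  -0.59]
```

View pics/sF.png

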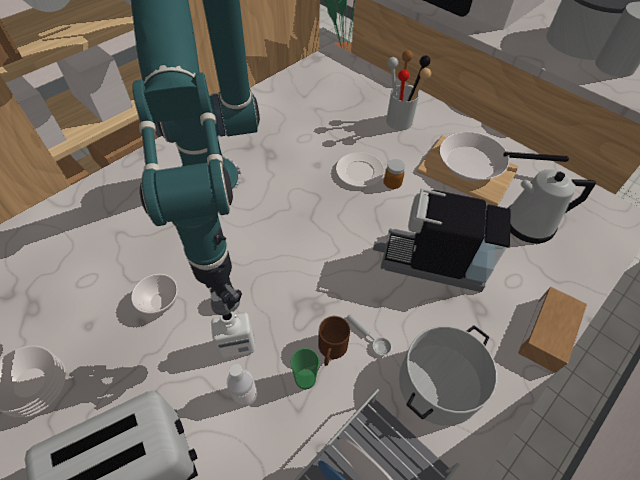

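The scene picture shows the tray home at about (400,247) and the bottle open and upright at (233,335). The gripper holds the cap above it near (227,300). The only changes from the first pictures are the arm and its shadow, the tray and the cap. Handing in.

```bash
python3 -c "
from workcell import bot
print(bot.finish_job())"
```

```text
the job is handed in; nothing more can be done
None
```

I handed the job in at 28.5 s, with the tray home and the cap held above the open bottle. No verdict is reported back.

- **Tray:** I pulled it by its tab, turned it in line with the bay, and slid it in until it stopped against the back wall. I pushed on to about 15 N with no further movement. The last pictures show its front flush with the runners.
- **Cap:** I pressed it down about 3.5 mm at 12.5 to 13.6 N and turned it 61.6° anticlockwise. It came free with almost no upward pull. Its underside is about 6 cm above the mouth, worked out from the tool height. The bottle did not visibly move, turn or tip.
- **Sideways drift while pressing:** On the first press the tool drifted about 6 mm sideways and tilted just over 1°. I corrected this before turning. The bottle stayed where it was.
- **Tilt misread:** Once the cap was clear, I thought it was tilted about 10° and tilted the tool to match. Comparing it with the closed cap showed it had been level, so I tilted the tool back.
- **Last checks:** The tool was within 0.3° of vertical. From the top camera the cap itself looks level to about 3°. The scene camera was less clear and allowed up to about 4° of tilt. Apart from the arm and its shadow, comparing the pictures with the first ones showed changes only at the tray, the bay and the cap.

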